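Load the wagon tray, bar it and clip it shut

ROBOT

A 6-joint arm with a two-finger parallel gripper is mounted at the origin on the work surface. World frame = base frame: x ahead of the robot, y to its left, z up, the work surface at z = 0. Lengths are in mm, angles in rad, forces in N, time in s.
With the tool pointing down it reaches from about 350 to 875 mm from the base axis. Payload 4.2 kg.
Tool frame: the origin (TCP) lies at the very end of the fingers, on their centre line; the grasp point (between the pads) lies 19 mm behind it; z points along the fingers, y is the line along which they close (so a half turn about z gives the same grasp; the last joint's range is limited). The gripper opens to 85 mm and grips with 20 to 120 N. Pads are 22 mm wide; open, the fingers measure 114 mm over their backs; the gripper's body (76 mm by 85 mm) begins 54 mm behind the grasp point. The pads swing forward as they close: fully open they stand 13 mm farther back than shut.
Start: joints at [1.377, 0.385, 0.008, 0, -1.194, -0.259], TCP at [273.394, 562.01, 231.312] pointing down, gripper open.
Joint ranges: [-3.14, 3.14], [-1.21, 2.06], [-1.07, 1.41], [-3.16, 2.05], [-2.99, -0.16], [-3.1, 3.1]. Speed limits (rad/s): [2.79, 2.79, 3.14, 3.14, 3.14, 3.14].

INTERFACE

Orientations are given as a unit quaternion [x, y, z, w].
In Python, from bench import monitor, get_image, camera_info, job_done gives the robot as it stands.
- The arm moves only by the tool send_rows, never from a script. Its argument "series" is a list of rows, each a list of 3 entries, a list of its own where there are three numbers: the shift along the tool's x, y, z in mm, then the turn, a rotation vector about the tool's x, y, z in rad, then the finger opening in mm, from 0 to 85.4. A call has 1 to 8 rows; each row shifts and turns the commanded pose from where the row before left it, along the tool's axes as they then stand; what a row does not reach is not made up. A row lasts 1/10 s, in which the tool goes at most 50 mm and 8.59 degrees, less where a joint would pass 70% of its speed; a pose out of reach is approached as far as the arm can. A call with a gripper value outside its range is refused whole. The fingers move at their own pace and stop on an object; the grip force is fixed at half the most. Time passes only in rows, so rows that do not move let the fingers close. It gives the time, the measured TCP pose, the force, the opening and the grip force at its end, in the units of the state.
- monitor.read_state(): the state, without advancing time (a new reading comes with each control period).
- get_image(name): name is "scene" or "top" or "wrist"; returns the picture (480x640x3 uint8, red, green, blue); there is no depth.
- camera_info(name): a dict with "intrinsics" (3x3 intrinsics, pixels), "R" (3x3) and "t" (3): a world point X has camera coordinates R X + t. Camera axes: x right, y down, z forward; pixel columns grow to the right and rows downward; lengths in mm; the calibration is good to about 2 mm. The wrist camera is an equidistant fisheye: a pixel r from the principal point sees the ray r / f radians off the axis. A picture is of the moment at which its call begins: read the wrist's pose just before it. camera_info takes no time and is no camera call; for the wrist camera it gives the pose at the moment of the call.
- job_done(): hands the job in; it is judged then, once.
The state is a dict: "clock": time; "joints": joint angles; "joint_vel": joint speeds; "joint_efforts": joint torques, N m; "position": TCP position; "ee_rot": TCP orientation; "contact_force": force on the tool from outside, world axes, zero at the start; "wrist_torque": the same for the moment, N m; "gripper_width": finger opening in mm; "grasp_force": force on a finger pad.
Only numpy, scipy, OpenCV 4.12 (cv2) and the standard library are available. Lean on these libraries where they do the work, as an engineer would, in place of code of your own. Each camera call takes 0.05 s, during which the arm holds its last target. There are 200 camera calls.

TASK

Stand every goods wagon upright in the lanes of the carrying tray, each lengthways in a place of its own, filling all three back places before using the front ones; then lower the stop bar into the pair of slots right in front of the last row used (the inner slots if only the back row is used, the outer slots if any wagon stands in the front row). Then squeeze the sprung clamp open and clip it over one end of the bar so that it pinches the bar's tongue and the tray's lug together, let go, and leave everything else on the bench where it is.

Things in the scene. Friction and masses are not known exactly. Their poses are not given: they have to be found in the camera images.
- tray: fixed plywood tray, 216 mm wide (y), x from -120 mm (open end, near the robot) to +136 (40 mm high back wall); origin at its underside on the bench. Floor 6 mm thick. Three lanes along x at y = +68, 0, -68 mm, 50 mm wide, between battens 12 mm high above the floor, 15-18 mm wide (cut away at the bar slots). Each lane has a back place (centre x = +78 mm) and a front place (x = -28 mm)
- back_place0 (a point): centre of the back place of lane 0, on the tray floor (tray y = 68 mm); the lane's front place lies 106 mm towards tray -x; axes as the tray
- back_place1 (a point): centre of the back place of lane 1, on the tray floor (tray y = 0 mm); the lane's front place lies 106 mm towards tray -x; axes as the tray
- back_place2 (a point): centre of the back place of lane 2, on the tray floor (tray y = -68 mm); the lane's front place lies 106 mm towards tray -x; axes as the tray
- inner_slot (a point): tray floor (6 mm above the bench) midway between the two inner slots, tray x = +10 mm, just in front of the back places: the bar's origin comes here to close off the back row. At each side of the tray (y = +-104 to 150 mm) an upright lug, 8 mm thick, 40 mm high from the bench, with its middle plane at slot x + 13 mm; axes as the tray
- outer_slot (a point): the same for the outer slots, tray x = -98 mm, just in front of the front places, with its own lugs at slot x + 13 mm. At every slot a stop block (8 mm thick, middle at slot x - 13 mm, y = +-104 to 116 mm, 40 mm high) faces the lug and leaves 18 mm for the bar's tongue; slots are open to the top; axes as the tray
- bar: loose wooden stop bar, 300 mm long along its y, standing on the bench: a beam 200 mm long, 26 mm thick (x), 34 mm high, with tongues at both ends 12 mm thick, 50 mm long, 34 mm high. A grip tab 14 mm thick (x), 40 mm long stands on its middle, top 80 mm above the underside. Origin at the centre of the underside; same after a half turn. In the slots it rests on the tray floor
- bar_end_a (a point): end face of the bar's tongue at its +y end, 17 mm above the underside
- bar_end_b (a point): the same at its -y end
- clamp: loose black sprung clamp (like a peg), 28 mm high, lying with hinge pin upright. Origin: hinge axis, underside; x points to the jaw tips (to x = 75 mm), handles run back to x = -90. The -y lever is fixed to this body, its handle's flat outer face at y = -19 mm, along x. The +y lever is hinged (joint clamp_arm) and flares at rest: about 57 to 65 mm over both handles at x = -45 mm
- clamp_mouth (a point): clamp x = 68, y = 0, z = 14 mm: midway between the rubber jaw tips (7 mm radius, at x = 68 mm) when fully open. Throat free from x = 12 mm on. On lug and tongue together (20 mm) the jaws press with about 6 N
- clamp_arm (a joint): clamp opening: 0 closed by its spring (tips 12 mm apart, handles flared); 0.42 squeezed to its stop (tips 40 mm apart, handles parallel, symmetric about clamp x, 38 mm over their outer faces; takes about 14 N at x = -45 mm); about 0.12 on lug and tongue
- wagon_A: a model goods wagon (covered van), 90 mm long along its x, 40 mm wide along its y, 42 mm high, weighted in its floor so that it stands firmly (centre of mass 10 mm up), slides rather than rolls; can be pinched across its 40 mm width anywhere on its flat sides; origin at the centre of its underside. May be absent (then None).
- wagon_B: a model goods wagon (open wagon), 90 mm long along its x, 40 mm wide along its y, 42 mm high, weighted in its floor so that it stands firmly (centre of mass 10 mm up), slides rather than rolls; can be pinched across its 40 mm width anywhere on its flat sides; origin at the centre of its underside. May be absent (then None).
- wagon_C: a model goods wagon (covered van), 90 mm long along its x, 40 mm wide along its y, 42 mm high, weighted in its floor so that it stands firmly (centre of mass 10 mm up), slides rather than rolls; can be pinched across its 40 mm width anywhere on its flat sides; origin at the centre of its underside. May be absent (then None).
- wagon_D: a model goods wagon (open wagon), 90 mm long along its x, 40 mm wide along its y, 42 mm high, weighted in its floor so that it stands firmly (centre of mass 10 mm up), slides rather than rolls; can be pinched across its 40 mm width anywhere on its flat sides; origin at the centre of its underside. May be absent (then None).
- wagon_E: a model goods wagon (covered van), 90 mm long along its x, 40 mm wide along its y, 42 mm high, weighted in its floor so that it stands firmly (centre of mass 10 mm up), slides rather than rolls; can be pinched across its 40 mm width anywhere on its flat sides; origin at the centre of its underside. May be absent (then None).
- tree_a: bystander: a small model fir, 100 mm tall on a 48 mm round foot; origin at the centre of its underside
- tree_b: bystander: a small model fir, 85 mm tall on a 48 mm round foot; origin at the centre of its underside
- house: bystander: a model house, 70 x 55 mm, about 65 mm tall; origin at the centre of its underside
- paint_jar: bystander: a glass jar, 48 mm across, 60 mm tall; origin at the centre of its underside
- brush: bystander: a paint brush lying flat
- tape: bystander: a ring-shaped roll of tape, 68 mm across, 18 mm high; origin at the centre of its underside

How it is judged:
By the outcome, as a careful person would: the job done as asked, in the order asked, and still so for the second after the job is handed in, with the robot touching nothing.
Of wagon_A, wagon_B, wagon_C, wagon_D, wagon_E only 3 to 5 are there at a start; the rules pass over those that are not, and their reading is None.
At some moment in a run one of wagon_A, wagon_B, wagon_C, wagon_D, wagon_E may be knocked a few centimetres aside while the robot is not near it.
Once in a run the grip may slacken for a moment while it holds something.
It also fails if it takes over 210 s, if anything falls off the work surface, if the arm or the gripper's body presses on something with over 40 N, if the wrist force passes 120 N, or if a joint passes its speed limit or range.

## Working session

There is one attempt and no reset: what is moved stays moved. The work goes in short steps, Python scripts to look and compute and a tool call to move; the robot and the scene stay as the last step left them, time stands still between calls to the robot, and variables do not carry over. Pictures are saved under pics/ and viewed, at most 14 in all, crops included, and the job is handed in when it is done.

Besides the shell and the picture viewer there is one more tool, called as a command line: name --argument value ..., lists and objects as JSON in quotes. send_rows: Moves the arm, as the interface text tells. Its arguments: {"type":"object","properties":{"series":{"type":"array"}},"required":["series"]}

```bash
mkdir -p pics; ls
python3 - <<'E'
from bench import *
import cv2,numpy as np
np.set_printoptions(precision=4,suppress=True)
for n in ["scene","top"]:
    im=get_image(n); cv2.imwrite(f"pics/{n}0.png",im[:,:,::-1]); c=camera_info(n); print(n,c)
s=monitor.read_state(); print(s)
print(camera_info("wrist"))
E
```

```text
pics
scene {'intrinsics': array([[598.7227,   0.    , 320.6106],
       [  0.    , 598.7227, 237.3054],
       [  0.    ,   0.    ,   1.    ]]), 'R': array([[ 0.3409,  0.94  ,  0.0153],
       [ 0.7667, -0.2685, -0.5832],
       [-0.5441,  0.2106, -0.8122]]), 't': array([-162.769 , -358.2177, 1766.2892])}
top {'intrinsics': array([[518.5212,   0.    , 322.3093],
       [  0.    , 518.5212, 246.0149],
       [  0.    ,   0.    ,   1.    ]]), 'R': array([[-0.023 , -0.9997, -0.005 ],
       [-0.9871,  0.0235, -0.1581],
       [ 0.1581,  0.0013, -0.9874]]), 't': array([  38.6329,  517.2596, 1193.9049])}
{'clock': 0.1, 'joints': array([ 1.3766,  0.3855,  0.0068, -0.0004, -1.194 , -0.2586]), 'joint_vel': array([-0.0011, -0.0031,  0.003 , -0.0009, -0.0006, -0.0011]), 'joint_efforts': array([  0.    , -39.3318,  18.8932,   4.1979,  -0.0026,   0.    ]), 'position': array([273.1892, 561.5432, 230.3323]), 'ee_rot': array([ 0.9745, -0.2246, -0.0002,  0.001 ]), 'contact_force': array([0.5061, 0.062 , 0.0351]), 'wrist_torque': array([-0.0159,  0.0039,  0.0087]), 'grasp_force': 0.0, 'gripper_width': 85.34129262214104}
{'intrinsics': array([[371.6483,   0.    , 323.4737],
       [  0.    , 371.6483, 243.9195],
       [  0.    ,   0.    ,   1.    ]]), 'R': array([[-0.4369, -0.8995,  0.003 ],
       [-0.85  ,  0.414 ,  0.3257],
       [-0.2942,  0.1398, -0.9455]]), 't': array([623.7518, -42.8571, 381.9436])}
```

View pics/top0.png

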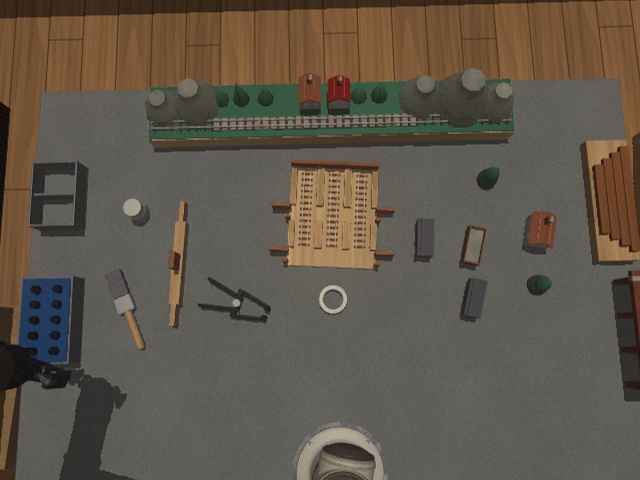

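View pics/scene0.png

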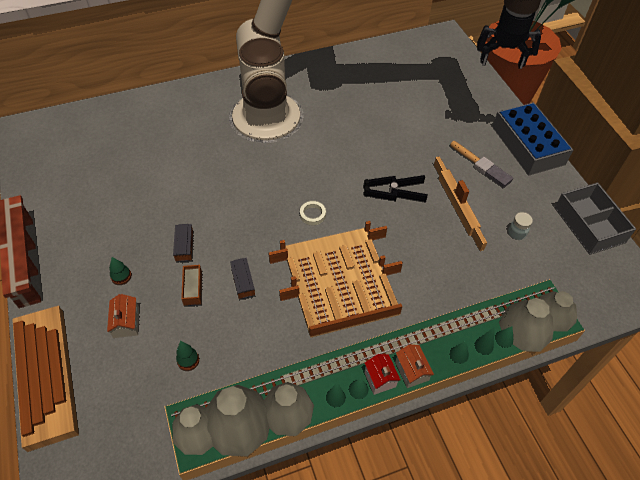

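The scene holds three wagons: a dark van at top-image (426,238), another at (475,299), and an open wagon at (475,246). The tray is at about (334,215), the bar at (177,262), the clamp at (237,302) with its jaws still to be identified, and the tape at (333,299). With three wagons I only need the back row and the inner slots.

```bash
cat > h.py <<'E'
import numpy as np, cv2
from bench import *
from scipy.spatial.transform import Rotation as Ro
np.set_printoptions(precision=3,suppress=True)
def ray(c,uv,fish=False):
    uv=np.atleast_2d(np.asarray(uv,float)); K=c["intrinsics"]
    x=(uv-K[:2,2])/np.diag(K)[:2]
    if fish:
        r=np.linalg.norm(x,axis=1,keepdims=True); d=np.hstack([np.sin(r)*x/np.maximum(r,1e-9),np.cos(r)])
    else: d=np.hstack([x,np.ones((len(x),1))])
    return -c["R"].T@c["t"], d@c["R"]
def plane(c,uv,z,fish=False):
    o,d=ray(c,uv,fish); return (o+d*((z-o[2])/d[:,2])[:,None])[:,:2]
def shot(name,fn=None):
    c=camera_info(name); im=get_image(name)[:,:,::-1].copy()
    if fn: cv2.imwrite("pics/"+fn,im)
    return im,c
def ortho(im,c,z,cx,cy,w,h,s,fish=True):
    """top-down resampling of plane z; image up=+x, left=+y; s px per mm"""
    H,W=int(h*s),int(w*s); v,u=np.mgrid[0:H,0:W]
    X=np.stack([cx+h/2-v/s,cy+w/2-u/s,np.full(u.shape,z)],-1)@c["R"].T+c["t"]
    K=c["intrinsics"]
    if fish:
        r=np.hypot(X[...,0],X[...,1]); th=np.arctan2(r,X[...,2]); q=X[...,:2]*(th/np.maximum(r,1e-9))[...,None]
    else: q=X[...,:2]/X[...,2:]
    return cv2.remap(im,(q[...,0]*K[0,0]+K[0,2]).astype(np.float32),(q[...,1]*K[1,1]+K[1,2]).astype(np.float32),1)
def go(x=None,y=None,z=None,yaw=None):
    """shift to make in the tool axes after an (upright) turn; yaw = heading of tool x"""
    s=monitor.read_state(); R=Ro.from_quat(s["ee_rot"]).as_matrix(); p=s["position"]
    y0=np.arctan2(R[1,0],R[0,0]); yaw=y0 if yaw is None else yaw
    T=np.array([p[0] if x is None else x,p[1] if y is None else y,p[2] if z is None else z])
    Rt=np.array([[np.cos(yaw),np.sin(yaw),0],[np.sin(yaw),-np.cos(yaw),0],[0,0,-1]])
    print("t",round(s["clock"],2),"pos",p,"yaw",round(y0,3),"j6",s["joints"][5].round(2),"w",round(s["gripper_width"],1),"gf",round(s["grasp_force"],1))
    print("tilt rv",Ro.from_matrix(R.T@Rt).as_rotvec(),"shift after turn",Rt.T@(T-p))
E
python3 - <<'E'
from h import *
c=camera_info("top")
for n,uv,z in [("w1",(426,238),42),("w2",(475,246),42),("w3",(475,299),42),("bar",(177,262),34),("clamp",(237,302),28),("tray",(334,215),10),("tape",(333,299),18),("house",(542,230),50),("tree a",(489,176),50),("tree b",(540,283),50),("jar",(137,210),50)]:
    print(n,plane(c,[uv],z)[0])
cw=camera_info("wrist"); s=monitor.read_state(); R=Ro.from_quat(s["ee_rot"]).as_matrix()
print("cam in tool",R.T@(-cw["R"].T@cw["t"]-s["position"])); print("cam z axis in tool",R.T@cw["R"][2])
go(520,0,330,0)
E
```

```text
w1 [ 531.357 -221.071]
w2 [ 509.29 -336.34]
w3 [ 383.927 -327.618]
bar [488.802 374.283]
clamp [390.678 231.656]
tray [599.786  -4.058]
tape [393.024   3.967]
house [ 542.661 -495.253]
tree a [ 678.098 -379.58 ]
tree b [ 417.146 -479.292]
jar [614.559 468.351]
cam in tool [  83.51    -0.183 -142.87 ]
cam z axis in tool [-0.326  0.001  0.945]
t 0.1 pos [273.189 561.543 230.332] yaw -0.453 j6 -0.26 w 85.3 gf 0.0
tilt rv [ 0.002  0.    -0.453] shift after turn [246.811 561.543 -99.668]
```

send_rows --series '[[[0,0,-30],[0,0,-0.147],85],[[0,0,-30],[0,0,-0.147],85],[[0,0,-30],[0,0,-0.147],85],[[25,43,0],[0,0,0],85],[[25,43,0],[0,0,0],85],[[25,43,0],[0,0,0],85],[[25,43,0],[0,0,0],85],[[25,43,0],[0,0,0],85]]'

```text
clock: 0.9
position: [396.2, 343.5, 321.0]
ee_rot: [1.0, -0.006, -0.0, 0.0]
contact_force: [0.5, -0.1, 0.2]
gripper_width: 84.7
grasp_force: 0.0
```

send_rows --series '[[[0,0,0],[0,0,0],85],[[0,0,0],[0,0,0],85]]'

```text
clock: 1.1
position: [396.2, 344.5, 321.2]
ee_rot: [1.0, -0.007, -0.0, -0.0]
contact_force: [-0.2, -0.6, 0.7]
gripper_width: 84.9
grasp_force: 0.0
```

Run:
```python
from h import *
im,c=shot("wrist","wr_bar_raw.png")
np.save("bar_c.npy",c,allow_pickle=True)
cv2.imwrite("pics/wr_bar.png",ortho(im,c,14,450,280,400,300,2))
go(520,0,320,0)
```

```text
t 1.15 pos [395.837 345.464 321.07 ] yaw -0.013 j6 0.53 w 85.1 gf 0.0
tilt rv [ 0.     0.    -0.013] shift after turn [124.163 345.464   1.07 ]
```

View pics/wr_bar.png

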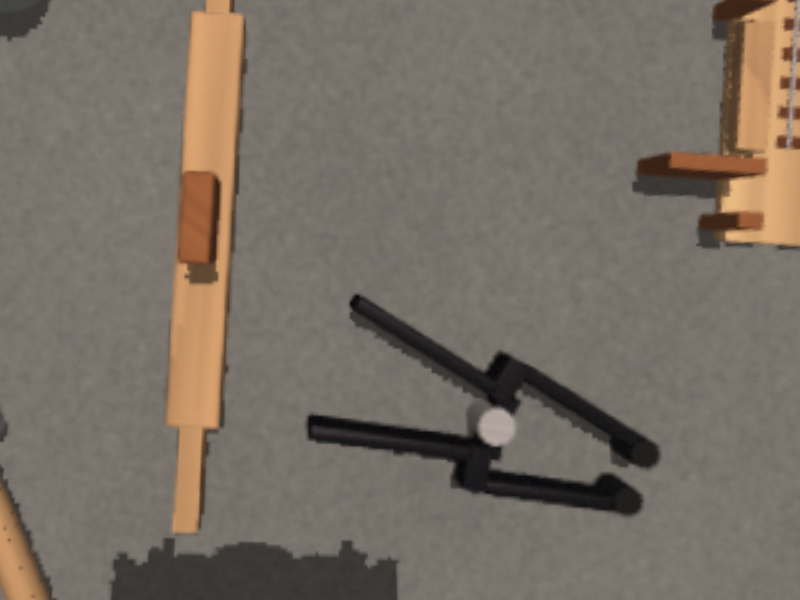

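The view shows the bar with its tab at ortho (199,217). The clamp's hinge is at (496,427), with its jaws to the right towards the tray and its fixed handle running from (310,428) to (470,448). So the clamp already points at the tray's +y end. Next I look at the tray and then the wagons.

send_rows --series '[[[18,48,0],[0,0,-0.013],85],[[18,48,0],[0,0,0],85],[[18,48,0],[0,0,0],85],[[18,48,0],[0,0,0],85],[[18,48,0],[0,0,0],85],[[18,48,0],[0,0,0],85],[[16,48,0],[0,0,0],85],[[0,9,0],[0,0,0],85]]'

```text
clock: 1.95
position: [518.1, 5.9, 320.4]
ee_rot: [1.0, -0.001, -0.001, 0.0]
contact_force: [-0.0, 0.4, -0.4]
gripper_width: 85.4
grasp_force: 0.0
```

send_rows --series '[[[0,0,0],[0,0,0],85],[[0,0,0],[0,0,0],85]]'

```text
clock: 2.15
position: [516.8, 9.5, 321.0]
ee_rot: [1.0, 0.001, -0.0, -0.0]
contact_force: [-1.0, 0.7, -0.4]
gripper_width: 85.1
grasp_force: 0.0
```

Run:
```python
from h import *
im,c=shot("wrist","wr_tray_raw.png")
np.save("tray_c.npy",c,allow_pickle=True)
cv2.imwrite("pics/wr_tray.png",ortho(im,c,40,590,-10,320,280,2.4)[:600])
go(460,-270,320,0)
```

```text
t 2.2 pos [516.752   9.802 321.114] yaw 0.004 j6 1.24 w 84.6 gf 0.0
tilt rv [-0.     0.     0.004] shift after turn [-56.752 279.802   1.114]
```

View pics/wr_tray.png

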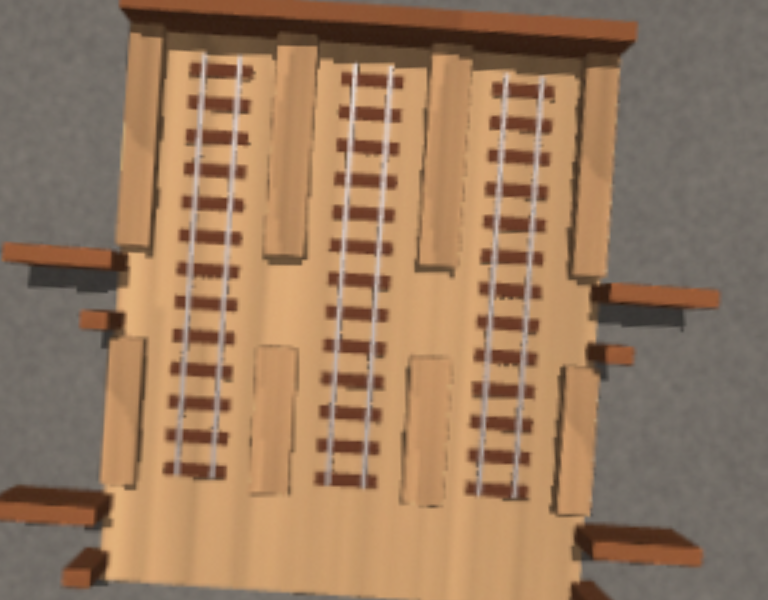

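send_rows --series '[[[-10,45,0],[0,0,0],85],[[-10,45,0],[0,0,0],85],[[-10,45,0],[0,0,0],85],[[-10,45,0],[0,0,0],85],[[-10,45,0],[0,0,0],85],[[-10,45,0],[0,0,0],85],[[0,0,0],[0,0,0],85],[[0,0,0],[0,0,0],85]]'

```text
clock: 3.0
position: [457.4, -261.3, 321.2]
ee_rot: [1.0, 0.001, -0.0, -0.0]
contact_force: [-0.4, 0.3, 0.7]
gripper_width: 85.2
grasp_force: 0.0
```

Run:
```python
from h import *
im,c=shot("wrist","wr_wag_raw.png")
np.save("wag_c.npy",c,allow_pickle=True)
cv2.imwrite("pics/wr_wag.png",ortho(im,c,42,460,-290,380,290,2))
go(yaw=0)
```

```text
t 3.05 pos [ 457.641 -260.716  321.319] yaw 0.003 j6 1.78 w 85.1 gf 0.0
tilt rv [-0.    -0.     0.003] shift after turn [0. 0. 0.]
```

View pics/wr_wag.png

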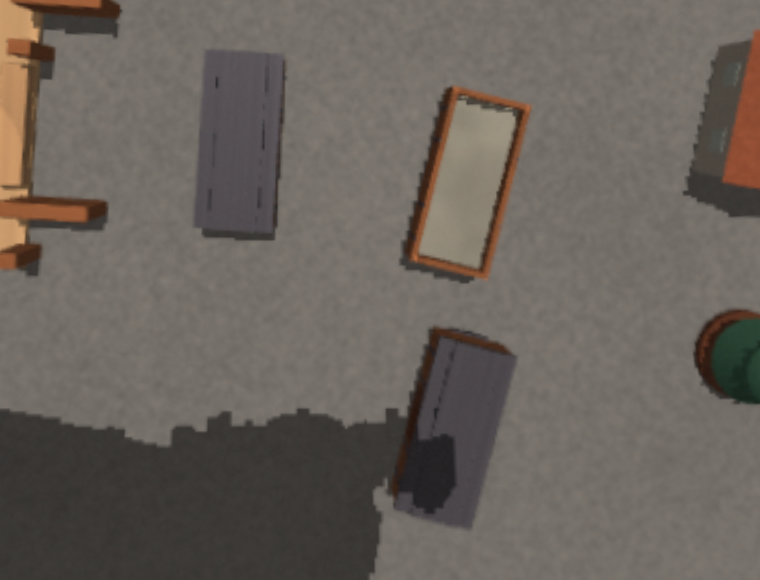

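The tray is rotated about -0.06 rad. All three wagons stand upright: a van at ortho (240,143), the open wagon at (470,182) and a van at (455,430). I'll measure them with masks.

Run:
```python
from h import *
def rects(m,f,amin):
    for k in cv2.findContours(m.astype(np.uint8),0,1)[0]:
        if cv2.contourArea(k)>amin:
            b=cv2.boxPoints(cv2.minAreaRect(k)); (cu,cv_),(w,h),a=cv2.minAreaRect(k)
            e=max((b[1]-b[0],b[2]-b[1]),key=np.linalg.norm)
            d=f(np.array([b.mean(0),b.mean(0)+e]));  v=d[1]-d[0]; v=v if v[0]>0 else -v
            yield d[0],np.arctan2(v[1],v[0]),sorted((w,h))
S=4
c=np.load("tray_c.npy",allow_pickle=True).item(); im=cv2.imread("pics/wr_tray_raw.png")
def mk(cx,cy,w,h): return lambda q:np.c_[cx+h/2-(q[:,1]+.5)/S,cy+w/2-(q[:,0]+.5)/S]
f=mk(590,-10,330,290)
o=ortho(im,c,6,590,-10,330,290,S); H=cv2.cvtColor(o,cv2.COLOR_BGR2HSV)
m=cv2.medianBlur(((H[...,2]<125)&(H[...,1]>110)).astype(np.uint8),5)
P=[]
for p,a,wh in rects(m,f,100):
    if 15<wh[1]/S<32 and 3<wh[0]/S<10 and abs(p[1])<100: P.append(p)
P=np.array(P); th=-0.059
for it in range(3):
    r=np.array([[np.cos(th),np.sin(th)],[-np.sin(th),np.cos(th)]]); Q=P@r.T
    l=np.array([np.argmin(abs(y-np.median(Q[:,1])-np.array([68,0,-68]))) for y in Q[:,1]])
    ks=[np.polyfit(Q[l==i,0],Q[l==i,1],1) for i in range(3)]
    th+=np.mean([k[0] for k in ks])
print(len(P),[sum(l==i) for i in range(3)],"theta",th,[k[0] for k in ks]); print("lane t-y",[Q[l==i,1].mean().round(2) for i in range(3)],"rows tx range",[ (Q[l==i,0].min().round(1),Q[l==i,0].max().round(1)) for i in range(3)])
o=ortho(im,c,40,590,-10,330,290,S); H=cv2.cvtColor(o,cv2.COLOR_BGR2HSV)
for vmin in (100,):
  m=cv2.medianBlur(((H[...,2]>vmin)&(H[...,1]>150)).astype(np.uint8),5)
  for p,a,wh in rects(m,f,300): print("top",r@p,a,np.array(wh)/S)
cv2.imwrite("pics/lug.png",o[300:900,:660]); 
c=np.load("wag_c.npy",allow_pickle=True).item(); im=cv2.imread("pics/wr_wag_raw.png")
f=mk(460,-290,380,290); o=ortho(im,c,42,460,-290,380,290,S); H=cv2.cvtColor(o,cv2.COLOR_BGR2HSV)
print(o[int(143*2),int(235*2)],o[int(380*2),int(470*2)],o[5*2,300*2],o[470*2,430*2])
b=o.astype(int); m=(b[...,0]-b[...,1]>6)
m=cv2.medianBlur(m.astype(np.uint8),9)
for p,a,wh in rects(m,f,3000): print("van",p,a,np.array(wh)/S)
m=cv2.medianBlur(((H[...,1]>140)).astype(np.uint8),5)
for p,a,wh in rects(m,f,3000): print("red",p,a,np.array(wh)/S)
```

```text
Traceback (most recent call last):
TypeError: expected non-empty vector for x
```

Run:
```python
from h import *
o=cv2.imread("pics/wr_tray.png"); H=cv2.cvtColor(o,cv2.COLOR_BGR2HSV)
for n,(u,v) in dict(sleeper=(371,213),sleeper2=(203,137),wood=(320,213),batten=(290,150),wallTop=(380,18),wallside=(380,32),lugtop=(660,292),lug2=(660,302),lug2l=(60,252),lugls=(60,265),blocktop=(95,318)).items(): print(n,H[v,u])
# lug profiles
for u in (30,60,90,630,660,690): print(u,[tuple(H[v,u]) [2] for v in range(236,325,2)])
w=cv2.imread("pics/wr_wag.png")
for p in [(235,143),(470,380),(300,20),(430,470),(455,290),(470,180)]: print(p,w[p[1],p[0]])
```

```text
sleeper [  9 159 109]
sleeper2 [  9 141 116]
wood [ 15 118 207]
batten [ 14 124 181]
wallTop [ 11 162 140]
wallside [ 11 158  55]
lugtop [ 11 159 151]
lug2 [ 11 163 136]
lug2l [ 11 161 152]
lugls [ 12 149  84]
blocktop [ 11 162 148]
30 [np.uint8(116), np.uint8(116), np.uint8(114), np.uint8(114), np.uint8(124), np.uint8(140), np.uint8(151), np.uint8(150), np.uint8(150), np.uint8(150), np.uint8(150), np.uint8(150), np.uint8(127), np.uint8(98), np.uint8(74), np.uint8(76), np.uint8(79), np.uint8(79), np.uint8(77), np.uint8(74), np.uint8(69), np.uint8(67), np.uint8(64), np.uint8(63), np.uint8(61), np.uint8(78), np.uint8(101), np.uint8(122), np.uint8(121), np.uint8(119), np.uint8(116), np.uint8(115), np.uint8(114), np.uint8(115), np.uint8(115), np.uint8(114), np.uint8(114), np.uint8(115), np.uint8(115), np.uint8(116), np.uint8(116), np.uint8(116), np.uint8(113), np.uint8(111), np.uint8(110)]
60 [np.uint8(115), np.uint8(116), np.uint8(116), np.uint8(116), np.uint8(118), np.uint8(127), np.uint8(141), np.uint8(153), np.uint8(152), np.uint8(151), np.uint8(150), np.uint8(151), np.uint8(152), np
[... 2587 characters left out ...]
8(114), np.uint8(114), np.uint8(115), np.uint8(116), np.uint8(115), np.uint8(114), np.uint8(114), np.uint8(116), np.uint8(116), np.uint8(116), np.uint8(116), np.uint8(114), np.uint8(114), np.uint8(114), np.uint8(113), np.uint8(112), np.uint8(112), np.uint8(111), np.uint8(116), np.uint8(134), np.uint8(154), np.uint8(151), np.uint8(151), np.uint8(151), np.uint8(151), np.uint8(150), np.uint8(146), np.uint8(136), np.uint8(108), np.uint8(96), np.uint8(97), np.uint8(108), np.uint8(112), np.uint8(112), np.uint8(111), np.uint8(111), np.uint8(112), np.uint8(113)]
(235, 143) [83 80 85]
(470, 380) [75 71 76]
(300, 20) [106 112 117]
(430, 470) [37 35 38]
(455, 290) [102 108 114]
(470, 180) [113 128 136]
```

```bash
cat > m.py <<'E'
from h import *
S=4
def mk(cx,cy,w,h): return lambda q:np.c_[cx+h/2-(q[:,1]+.5)/S,cy+w/2-(q[:,0]+.5)/S]
def rects(m,f,amin):
    for k in cv2.findContours(m.astype(np.uint8),0,1)[0]:
        if cv2.contourArea(k)>amin:
            r=cv2.minAreaRect(k); b=cv2.boxPoints(r)
            e=max((b[1]-b[0],b[2]-b[1]),key=np.linalg.norm)
            d=f(np.array([b.mean(0),b.mean(0)+e])); v=d[1]-d[0]; v=v if v[0]>0 else -v
            yield d[0],np.arctan2(v[1],v[0]),np.array(sorted(r[1]))/S
def vans(im,c,cx,cy,w,h):
    f=mk(cx,cy,w,h); o=ortho(im,c,42,cx,cy,w,h,S); b=o.astype(int)
    m=cv2.medianBlur((b[...,0]>b[...,1]).astype(np.uint8),9)
    m=cv2.morphologyEx(m,cv2.MORPH_CLOSE,np.ones((15,15)))
    for p,a,wh in rects(m,f,8000): print("van",p,round(a,3),wh)
    H=cv2.cvtColor(o,cv2.COLOR_BGR2HSV); m=cv2.medianBlur(((H[...,1]>140)&(H[...,2]>100)).astype(np.uint8),5)
    for p,a,wh in rects(m,f,3000): print("red",p,round(a,3),wh)
E
python3 - <<'E'
from m import *
c=np.load("tray_c.npy",allow_pickle=True).item(); im=cv2.imread("pics/wr_tray_raw.png")
f=mk(590,-10,330,290); H=cv2.cvtColor(ortho(im,c,40,590,-10,330,290,S),cv2.COLOR_BGR2HSV)
m=cv2.medianBlur(((H[...,2]>118)&(H[...,1]>140)&(H[...,0]<13)).astype(np.uint8),7)
for p,a,wh in rects(m,f,500): print("top",p,round(a-np.sign(a)*np.pi/2,4),wh)
H=cv2.cvtColor(ortho(im,c,6.5,590,-10,330,290,S),cv2.COLOR_BGR2HSV)
m=((H[...,2]<150)&(H[...,1]>125)).astype(np.uint8); m=cv2.morphologyEx(m,cv2.MORPH_OPEN,np.ones((5,5))); m=cv2.morphologyEx(m,cv2.MORPH_CLOSE,np.ones((1,13)))
P=np.array([p for p,a,wh in rects(m,f,200) if 18<wh[1]<32 and 3<wh[0]<10])
print(len(P)); th=-.059; r=np.array([[np.cos(th),np.sin(th)],[-np.sin(th),np.cos(th)]]); Q=P@r.T
print(Q[np.lexsort((Q[:,0],(Q[:,1]/30).round()))].round(1).tolist())
c=np.load("wag_c.npy",allow_pickle=True).item(); vans(cv2.imread("pics/wr_wag_raw.png"),c,460,-290,380,290)
E
```

```text
top [ 474.625 -100.625] 0.0 [ 7.  10.5]
top [489.125 118.   ] 0.0 [ 7.   10.25]
top [ 499.451 -119.593] -0.0579 [ 7.39  44.642]
top [516.333 132.943] -0.0526 [ 7.503 44.255]
top [ 582.202 -108.01 ] -0.1244 [ 6.884 10.977]
top [596.5  110.75] 0.0 [ 6.75 10.25]
top [ 606.834 -126.82 ] -0.0644 [ 7.283 44.432]
top [623.737 126.188] -0.0713 [ 7.338 44.672]
top [723.978  -7.523] -0.0659 [  7.634 214.476]
2
[[586.8, -78.3], [588.4, 149.8]]
van [ 388.309 -327.115] -0.262 [40.457 90.139]
van [ 534.366 -219.493] -0.069 [40.022 90.082]
red [ 499.306 -121.755] 1.48 [ 9.438 44.   ]
red [ 513.548 -335.043] -0.244 [40.076 89.439]
red [ 550.   -470.75] -0.0 [18.25 78.25]
```

Tray pose: origin (592.5, 1.2), yaw -0.066. Wagons: V1 (534.4,-219.5, -0.069), open (513.5,-335.0, -0.244), V2 (388.3,-327.1, -0.262). I'll pick V1 first.

send_rows --series '[[[0,0,0],[0,0,0.072],62],[[40,-18,0],[0,0,0],62],[[40,-18,40],[0,0,0],62],[[0,0,50],[0,0,0],62],[[0,0,50],[0,0,0],62],[[0,0,50],[0,0,0],62],[[0,0,40],[0,0,0],62],[[0,0,0],[0,0,0],62]]'

```text
clock: 3.85
position: [529.5, -230.8, 92.0]
ee_rot: [0.999, -0.034, -0.006, -0.001]
contact_force: [-0.6, 0.6, -0.3]
gripper_width: 62.2
grasp_force: 0.0
```

send_rows --series '[[[0,0,0],[0,0,0],62]]'

```text
clock: 3.95
position: [534.3, -232.8, 98.5]
ee_rot: [0.999, -0.034, 0.0, 0.0]
contact_force: [0.6, -0.3, 1.8]
gripper_width: 62.1
grasp_force: 0.0
```

Run:
```python
from m import *
im,c=shot("wrist"); vans(im,c,534,-219,140,160); go(534.4,-219.5,15,-.069)
```

```text
van [ 482.375 -167.125] -0.0 [36.  56.5]
van [ 537.564 -219.279] -0.066 [39.608 95.611]
t 4.0 pos [ 535.223 -233.332  100.009] yaw -0.068 j6 1.64 w 62.0 gf 0.0
tilt rv [ 0.001 -0.004  0.001] shift after turn [ -1.774 -13.742  85.009]
```

send_rows --series '[[[-1.5,-14,20],[0,0,0],62],[[0,0,30],[0,0,0],62],[[0,0,20],[0,0,0],62],[[0,0,15],[0,0,0],62],[[0,0,0],[0,0,0],62],[[0,0,0],[0,0,36],36],[[0,0,0],[0,0,0],36],[[0,0,0],[0,0,0],36]]'

```text
clock: 4.8
position: [535.1, -220.2, 16.0]
ee_rot: [0.994, -0.109, 0.003, 0.0]
contact_force: [-1.2, 1.3, 7.5]
gripper_width: 41.7
grasp_force: 55.6
```

My sixth row had a typo: 36 in the turn entry. It was capped at about 0.15 rad. I'll check the grasp before going on.

send_rows --series '[[[0,0,0],[0,0,0],36],[[0,0,0],[0,0,0],36]]'

```text
clock: 5.0
position: [535.2, -220.2, 16.0]
ee_rot: [0.994, -0.109, 0.003, 0.0]
contact_force: [-0.4, 1.5, 7.5]
gripper_width: 41.6
grasp_force: 55.6
```

Run:
```python
from m import *
im,c=shot("top"); 
S_=ortho(im,c,42,534,-219,200,160,3,False); cv2.imwrite("pics/chk1.png",S_)
s=monitor.read_state(); print(s["contact_force"],s["wrist_torque"]); go(674.8,63.9,100,-.066)
```

```text
[-0.082  1.155  7.434] [ 0.444  0.142 -0.135]
t 5.05 pos [ 535.139 -220.229   16.042] yaw -0.218 j6 1.46 w 41.5 gf 55.6
tilt rv [ 0.    -0.007 -0.152] shift after turn [ 120.618 -292.722  -83.958]
```

View pics/chk1.png

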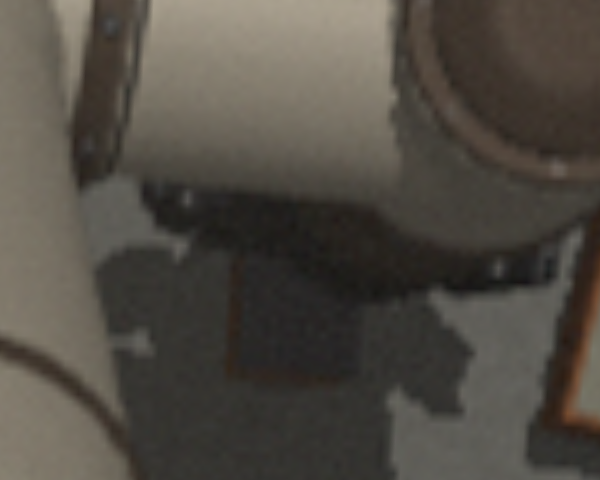

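The wagon kept its heading, so the pads sit skew on it. I'll open, turn back and regrip.

send_rows --series '[[[0,0,0],[0,0,0],62],[[0,0,0],[0,0,0],62],[[0,0,0],[0,0,0],62],[[0,0,0],[0,0,-0.15],62],[[0,0,0],[0,0,0],62],[[0,0,0],[0,0,0],36],[[0,0,0],[0,0,0],36],[[0,0,0],[0,0,0],36]]'

```text
clock: 5.85
position: [532.7, -220.0, 12.7]
ee_rot: [0.999, -0.036, 0.0, 0.0]
contact_force: [0.0, 0.2, 1.2]
gripper_width: 39.5
grasp_force: 61.5
```

send_rows --series '[[[0,0,0],[0,0,0],36],[[0,0,0],[0,0,0],36]]'

```text
clock: 6.05
position: [532.7, -220.0, 12.7]
ee_rot: [0.999, -0.036, 0.0, 0.0]
contact_force: [0.2, 0.6, 1.9]
gripper_width: 39.0
grasp_force: 61.5
```

Run:
```python
from m import *
s=monitor.read_state(); print(s["contact_force"],s["wrist_torque"]); go(674.8,63.9,100,-.066)
```

```text
[0.186 0.608 1.92 ] [ 0.072 -0.043 -0.022]
t 6.05 pos [ 532.665 -220.018   12.729] yaw -0.071 j6 1.61 w 39.0 gf 61.5
tilt rv [ 0.    -0.    -0.005] shift after turn [ 123.1   -292.674  -87.271]
```

send_rows --series '[[[0,0,-30],[0,0,0],36],[[0,0,-57],[0,0,0],36],[[16,-40,0],[0,0,0],36],[[18,-42,0],[0,0,0],36],[[18,-42,0],[0,0,0],36],[[18,-42,0],[0,0,0],36],[[18,-42,0],[0,0,0],36],[[17,-42,0],[0,0,0],36]]'

```text
clock: 6.85
position: [654.8, 23.6, 91.8]
ee_rot: [0.999, -0.036, -0.001, 0.0]
contact_force: [-0.1, -0.4, -1.4]
gripper_width: 39.3
grasp_force: 61.2
```

send_rows --series '[[[17,-42,0],[0,0,0],36],[[0,0,0],[0,0,0],36],[[0,0,0],[0,0,0],36],[[0,0,0],[0,0,0],36]]'

```text
clock: 7.25
position: [673.8, 61.8, 91.8]
ee_rot: [0.999, -0.036, -0.001, 0.0]
contact_force: [-0.3, -0.6, -2.4]
gripper_width: 39.0
grasp_force: 61.2
```

Run:
```python
from m import *
go(673,63.9,19.5,-.066)
```

```text
t 7.25 pos [673.764  61.757  91.812] yaw -0.072 j6 1.17 w 39.0 gf 61.2
tilt rv [ 0.001  0.002 -0.006] shift after turn [-0.904 -2.088 72.312]
```

send_rows --series '[[[-1,-2,25],[0,0,-0.006],36],[[0,0,25],[0,0,0],36],[[0,0,15],[0,0,0],36],[[0,0,6],[0,0,0],36],[[0,0,0],[0,0,0],36],[[0,0,0],[0,0,0],36]]'

```text
clock: 7.85
position: [674.8, 64.5, 22.7]
ee_rot: [0.999, -0.032, 0.001, -0.0]
contact_force: [-0.1, -0.2, -1.4]
gripper_width: 39.2
grasp_force: 61.2
```

send_rows --series '[[[0,0,0],[0,0,0],54],[[0,0,0],[0,0,0],54],[[0,0,0],[0,0,0],54],[[0,0,-40],[0,0,0],54],[[0,0,-50],[0,0,0],54],[[0,0,-50],[0,0,0],54],[[0,0,0],[0,0,0],54],[[0,0,0],[0,0,0],54]]'

```text
clock: 8.65
position: [674.6, 65.1, 164.1]
ee_rot: [0.999, -0.032, 0.002, -0.001]
contact_force: [-0.1, -0.1, -0.4]
gripper_width: 53.9
grasp_force: 0.0
```

Run:
```python
from m import *
im,c=shot("wrist","p1.png"); cv2.imwrite("pics/place1.png",ortho(im,c,25,640,0,280,250,2.4))
go(513.5,-335,160,-.244)
```

```text
t 8.7 pos [673.529  64.849 161.868] yaw -0.065 j6 1.17 w 54.1 gf 0.0
tilt rv [-0.001 -0.     0.179] shift after turn [-58.691 426.666   1.868]
```

View pics/place1.png

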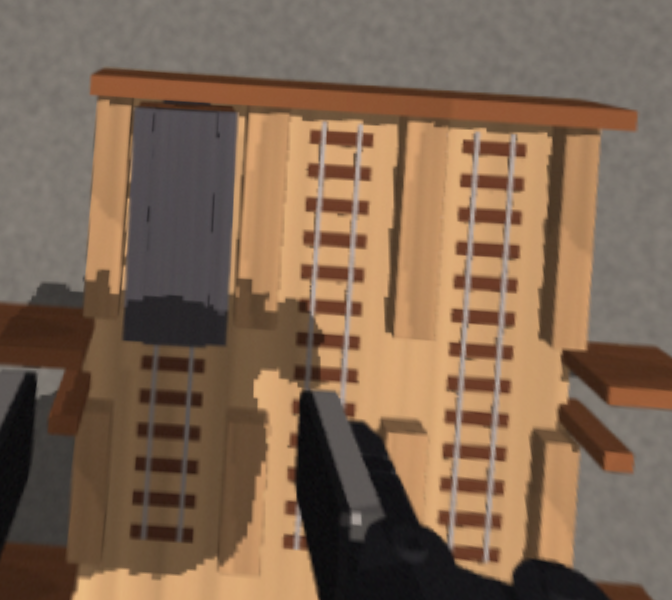

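The first van sits neatly in lane 0, between its battens. Now the open wagon.

send_rows --series '[[[0,0,-30],[0,0,0.09],62],[[0,0,-30],[0,0,0.089],62],[[-6,47,0],[0,0,0],62],[[-6,47,0],[0,0,0],62],[[-6,47,0],[0,0,0],62],[[-6,47,0],[0,0,0],62],[[-6,47,0],[0,0,0],62],[[-7,47,0],[0,0,0],62]]'

```text
clock: 9.5
position: [568.2, -201.4, 219.4]
ee_rot: [0.993, -0.121, -0.002, -0.0]
contact_force: [-0.3, 0.1, 0.8]
gripper_width: 61.9
grasp_force: 0.0
```

send_rows --series '[[[-7,48,0],[0,0,0],62],[[-7,48,0],[0,0,0],62],[[-7,48,0],[0,0,0],62],[[0,0,0],[0,0,0],62],[[0,0,0],[0,0,0],62],[[0,0,0],[0,0,0],62]]'

```text
clock: 10.1
position: [514.6, -334.0, 220.3]
ee_rot: [0.993, -0.121, -0.001, -0.0]
contact_force: [-0.2, 1.0, -0.5]
gripper_width: 61.8
grasp_force: 0.0
```

Run:
```python
from m import *
im,c=shot("wrist","w2.png"); vans(im,c,450,-330,140,280); go(513.5,-335,15,-.244)
```

```text
van [ 356.949 -385.84 ] 0.068 [26.236 95.332]
van [ 388.415 -327.941] -0.257 [39.988 91.693]
red [ 515.088 -335.513] -0.249 [39.085 88.439]
t 10.15 pos [ 515.015 -333.663  220.634] yaw -0.243 j6 1.64 w 62.2 gf 0.0
tilt rv [-0.     0.002  0.001] shift after turn [ -1.147   1.663 205.634]
```

send_rows --series '[[[-0.5,1.5,45],[0,0,0],62],[[0,0,45],[0,0,0],62],[[0,0,45],[0,0,0],62],[[0,0,40],[0,0,0],62],[[0,0,22],[0,0,0],62],[[0,0,9],[0,0,0],62],[[0,0,0],[0,0,0],62],[[0,0,0],[0,0,0],62]]'

```text
clock: 10.95
position: [515.4, -335.9, 16.9]
ee_rot: [0.993, -0.121, 0.001, 0.0]
contact_force: [-0.1, 0.1, -0.0]
gripper_width: 61.9
grasp_force: 0.0
```

send_rows --series '[[[0,0,0],[0,0,0],36],[[0,0,0],[0,0,0],36],[[0,0,0],[0,0,0],36],[[0,0,0],[0,0,0],36],[[0,0,0],[0,0,0],36]]'

```text
clock: 11.45
position: [515.3, -336.4, 17.7]
ee_rot: [0.993, -0.121, 0.002, 0.0]
contact_force: [-0.1, 1.2, 5.7]
gripper_width: 39.0
grasp_force: 62.6
```

Run:
```python
from m import *
go(670,-4,92,-.066)
```

```text
t 11.45 pos [ 515.299 -336.432   17.671] yaw -0.243 j6 1.64 w 39.0 gf 62.6
tilt rv [ 0.001 -0.004 -0.177] shift after turn [ 132.439 -341.911  -74.329]
```

send_rows --series '[[[0,0,-30],[0,0,0],36],[[0,0,-45],[0,0,-0.088],36],[[0,0,0],[0,0,-0.089],36],[[16,-42,0],[0,0,0],36],[[16,-42,0],[0,0,0],36],[[16,-43,0],[0,0,0],36],[[17,-43,0],[0,0,0],36],[[17,-43,0],[0,0,0],36]]'

```text
clock: 12.25
position: [610.1, -127.4, 90.6]
ee_rot: [0.999, -0.034, -0.0, -0.0]
contact_force: [1.2, 0.1, -1.5]
gripper_width: 39.1
grasp_force: 61.8
```

send_rows --series '[[[17,-43,0],[0,0,0],36],[[17,-43,0],[0,0,0],36],[[17,-43,0],[0,0,0],36],[[0,0,0],[0,0,0],36],[[0,0,0],[0,0,0],36],[[0,0,0],[0,0,0],36]]'

```text
clock: 12.85
position: [668.6, -4.5, 90.2]
ee_rot: [0.999, -0.034, -0.001, 0.0]
contact_force: [-0.0, 0.1, -1.0]
gripper_width: 39.0
grasp_force: 61.8
```

Run:
```python
from m import *
go(670.3,-4,24.5,-.066)
```

```text
t 12.85 pos [668.587  -4.498  90.206] yaw -0.068 j6 1.27 w 39.0 gf 61.8
tilt rv [ 0.     0.002 -0.002] shift after turn [ 1.677 -0.61  65.706]
```

send_rows --series '[[[1,0,25],[0,0,0],36],[[0,0,25],[0,0,0],36],[[0,0,12],[0,0,0],36],[[0,0,4],[0,0,0],36],[[0,0,0],[0,0,0],36],[[0,0,0],[0,0,0],36]]'

```text
clock: 13.45
position: [671.4, -4.1, 25.7]
ee_rot: [0.999, -0.034, 0.001, -0.0]
contact_force: [0.8, 0.0, -0.8]
gripper_width: 39.3
grasp_force: 61.8
```

send_rows --series '[[[0,0,0],[0,0,0],54],[[0,0,0],[0,0,0],54],[[0,0,0],[0,0,0],54],[[0,0,-40],[0,0,0],54],[[0,0,-50],[0,0,0],54],[[0,0,-50],[0,0,0],54],[[0,0,-40],[0,0,0],54],[[0,0,0],[0,0,0],54]]'

```text
clock: 14.25
position: [674.3, -3.5, 213.5]
ee_rot: [0.999, -0.033, 0.008, -0.001]
contact_force: [-0.5, -0.3, -0.2]
gripper_width: 54.2
grasp_force: 0.0
```

Run:
```python
from m import *
go(388.4,-327.5,200,-.26)
```

```text
t 14.25 pos [674.275  -3.549 213.536] yaw -0.066 j6 1.27 w 54.2 gf 0.0
tilt rv [-0.004 -0.015  0.194] shift after turn [-192.985  386.556   13.536]
```

send_rows --series '[[[0,0,0],[0,0,0.097],62],[[0,0,0],[0,0,0.097],62],[[-21,43,0],[0,0,0],62],[[-21,43,0],[0,0,0],62],[[-21,43,0],[0,0,0],62],[[-21,43,0],[0,0,0],62],[[-21,43,0],[0,0,0],62],[[-21,43,0],[0,0,0],62]]'

```text
clock: 15.05
position: [480.7, -221.6, 204.6]
ee_rot: [0.992, -0.13, 0.0, 0.0]
contact_force: [0.8, 0.0, -1.0]
gripper_width: 61.8
grasp_force: 0.0
```

send_rows --series '[[[-21,43,0],[0,0,0],62],[[-21,43,0],[0,0,0],62],[[-22,43,0],[0,0,0],62],[[0,0,0],[0,0,0],62],[[0,0,0],[0,0,0],62],[[0,0,0],[0,0,0],62]]'

```text
clock: 15.65
position: [387.6, -328.3, 204.6]
ee_rot: [0.992, -0.13, 0.0, -0.0]
contact_force: [-0.2, 0.6, -0.1]
gripper_width: 61.7
grasp_force: 0.0
```

Run:
```python
from m import *
im,c=shot("wrist","w3.png"); vans(im,c,400,-330,140,220); go(388.4,-327.5,15,-.26)
```

```text
van [ 384.727 -276.303] -0.257 [41.662 90.629]
t 15.7 pos [ 387.918 -328.     204.581] yaw -0.259 j6 1.69 w 62.2 gf 0.0
tilt rv [-0.    -0.     0.001] shift after turn [  0.337  -0.608 189.581]
```

The van now measures at y = -276, about 5 cm from where it was. I'll confirm by eye.

Run:
```python
from m import *
c=camera_info("wrist"); cv2.imwrite("pics/w3o.png",ortho(cv2.imread("pics/w3.png"),c,42,400,-310,260,240,2.4)); go(384.7,-276.3,15,-.257)
```

```text
t 15.7 pos [ 387.918 -328.     204.581] yaw -0.259 j6 1.69 w 62.2 gf 0.0
tilt rv [-0.    -0.    -0.002] shift after turn [-16.253 -49.185 189.581]
```

View pics/w3o.png

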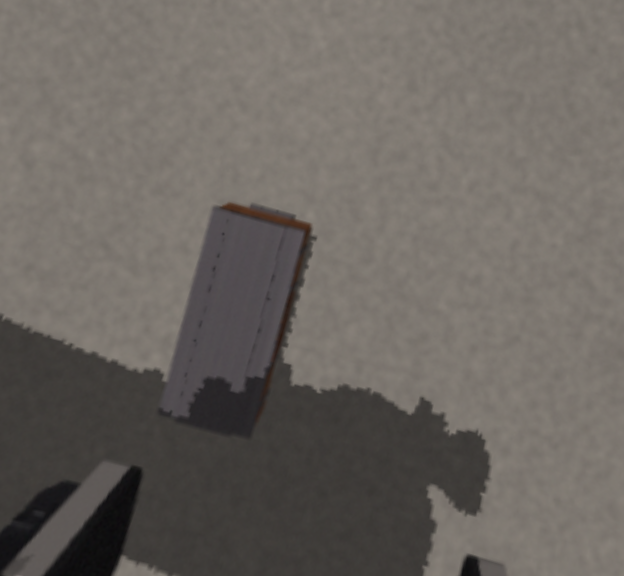

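The van was indeed knocked; its centre is at ortho (235,320), which gives about (386,-277). I'll go there.

send_rows --series '[[[-7,-24,20],[0,0,0],62],[[-8,-24,40],[0,0,0],62],[[0,0,45],[0,0,0],62],[[0,0,45],[0,0,0],62],[[0,0,25],[0,0,0],62],[[0,0,12],[0,0,0],62],[[0,0,0],[0,0,0],62],[[0,0,0],[0,0,0],62]]'

```text
clock: 16.5
position: [386.1, -277.9, 17.8]
ee_rot: [0.992, -0.129, 0.0, 0.0]
contact_force: [0.4, 0.3, 0.3]
gripper_width: 62.3
grasp_force: 0.0
```

send_rows --series '[[[0,0,0],[0,0,0],36],[[0,0,0],[0,0,0],36],[[0,0,0],[0,0,0],36],[[0,0,0],[0,0,0],36],[[0,0,0],[0,0,0],36]]'

```text
clock: 17.0
position: [386.3, -278.6, 19.0]
ee_rot: [0.992, -0.13, 0.002, 0.0]
contact_force: [-0.0, 2.6, 5.6]
gripper_width: 39.0
grasp_force: 61.7
```

Run:
```python
from m import *
go(665.8,-71.8,95,-.066)
```

```text
t 17.0 pos [ 386.284 -278.604   19.001] yaw -0.26 j6 1.59 w 39.0 gf 61.7
tilt rv [ 0.    -0.003 -0.194] shift after turn [ 265.268 -224.788  -75.999]
```

send_rows --series '[[[0,0,-30],[0,0,0],36],[[0,0,-46],[0,0,-0.097],36],[[0,0,0],[0,0,-0.097],36],[[33,-28,0],[0,0,0],36],[[33,-28,0],[0,0,0],36],[[33,-28,0],[0,0,0],36],[[33,-28,0],[0,0,0],36],[[33,-28,0],[0,0,0],36]]'

```text
clock: 17.8
position: [559.8, -148.6, 93.7]
ee_rot: [0.999, -0.034, -0.0, -0.0]
contact_force: [0.1, -0.7, -1.1]
gripper_width: 38.8
grasp_force: 61.0
```

send_rows --series '[[[33,-28,0],[0,0,0],36],[[33,-28,0],[0,0,0],36],[[33,-28,0],[0,0,0],36],[[0,0,0],[0,0,0],36],[[0,0,0],[0,0,0],36],[[0,0,0],[0,0,0],36]]'

```text
clock: 18.4
position: [662.1, -73.1, 93.2]
ee_rot: [0.999, -0.034, -0.001, -0.0]
contact_force: [-0.2, -0.7, -2.6]
gripper_width: 38.9
grasp_force: 61.0
```

Run:
```python
from m import *
go(665.8,-71.8,25.5,-.066)
```

```text
t 18.4 pos [662.094 -73.104  93.182] yaw -0.068 j6 1.37 w 38.9 gf 61.0
tilt rv [ 0.     0.002 -0.002] shift after turn [ 3.612 -1.546 67.682]
```

send_rows --series '[[[3,-1.5,25],[0,0,0],36],[[0,0,25],[0,0,0],36],[[0,0,12],[0,0,0],36],[[0,0,5],[0,0,0],36],[[0,0,0],[0,0,0],36],[[0,0,0],[0,0,0],36]]'

```text
clock: 19.0
position: [667.3, -71.5, 27.9]
ee_rot: [0.999, -0.033, 0.001, -0.0]
contact_force: [0.2, 0.4, -1.2]
gripper_width: 39.1
grasp_force: 61.0
```

send_rows --series '[[[0,0,0],[0,0,0],54],[[0,0,0],[0,0,0],54],[[0,0,0],[0,0,0],54],[[0,0,-40],[0,0,0],54],[[0,0,-50],[0,0,0],54],[[0,0,-50],[0,0,0],54],[[-50,0,-50],[0,0,0],54],[[-30,0,0],[0,0,0],54]]'

```text
clock: 19.8
position: [604.0, -66.8, 208.9]
ee_rot: [0.999, -0.033, 0.007, -0.0]
contact_force: [-0.2, 0.2, 0.7]
gripper_width: 53.6
grasp_force: 0.0
```

send_rows --series '[[[0,0,0],[0,0,0],54],[[0,0,0],[0,0,0],54],[[0,0,0],[0,0,0],54]]'

```text
clock: 20.1
position: [601.9, -66.9, 201.7]
ee_rot: [0.999, -0.033, -0.0, 0.0]
contact_force: [0.2, 0.3, -0.3]
gripper_width: 54.1
grasp_force: 0.0
```

Run:
```python
from m import *
im,c=shot("wrist","p3.png"); cv2.imwrite("pics/place3.png",ortho(im,c,40,630,0,300,250,2.4))
c=np.load("bar_c.npy",allow_pickle=True).item(); im=cv2.imread("pics/wr_bar_raw.png")
f=mk(480,380,120,360); H=cv2.cvtColor(ortho(im,c,80,480,380,120,360,S),cv2.COLOR_BGR2HSV)
m=cv2.medianBlur(((H[...,1]>150)&(H[...,0]<13)&(H[...,2]>110)).astype(np.uint8),5)
for p,a,wh in rects(m,f,800): print("tab",p,a,wh)
H=cv2.cvtColor(ortho(im,c,34,480,380,120,360,S),cv2.COLOR_BGR2HSV)
m=cv2.medianBlur(((H[...,1]>100)&(H[...,0]>=13)&(H[...,2]>150)).astype(np.uint8),5)
for p,a,wh in rects(m,f,800): print("bar",p,a,wh)
go(480,375,220,-.06)
```

```text
tab [489.574 376.229] -0.07736462 [12.859 38.924]
bar [482.769 376.803] -0.0624188 [ 25.326 285.396]
t 20.15 pos [601.921 -66.892 201.294] yaw -0.067 j6 1.35 w 53.8 gf 0.0
tilt rv [ 0.     0.001 -0.007] shift after turn [-148.199 -433.786  -18.706]
```

View pics/place3.png

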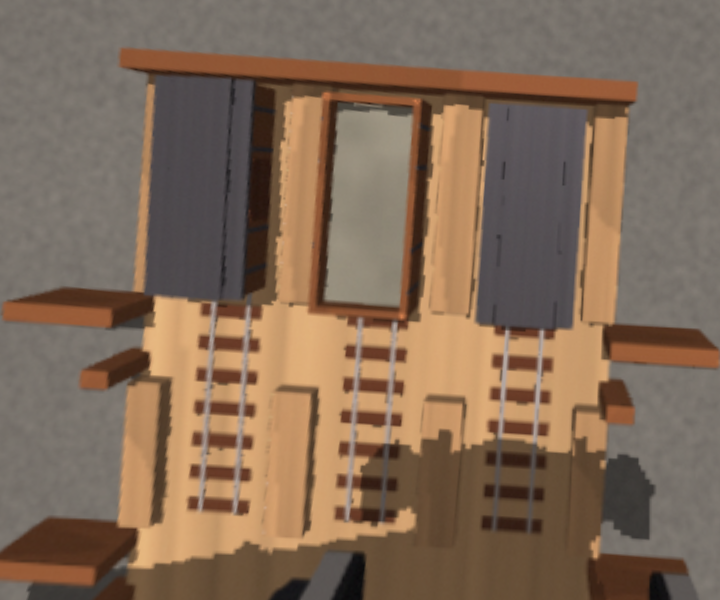

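All three wagons stand in the back places, about 8 mm clear of the bar's position. Now the bar, with its tab at (489.6, 376.2) and heading -0.062.

send_rows --series '[[[-15,-43,0],[0,0,-0.005],50],[[-15,-43,0],[0,0,0],50],[[-15,-43,0],[0,0,0],50],[[-15,-43,0],[0,0,0],50],[[-15,-43,0],[0,0,0],50],[[-15,-43,0],[0,0,0],50],[[-15,-43,0],[0,0,0],50],[[-14,-43,0],[0,0,0],50]]'

```text
clock: 20.95
position: [503.8, 286.0, 201.2]
ee_rot: [1.0, -0.031, -0.0, 0.0]
contact_force: [2.0, -0.9, 0.2]
gripper_width: 50.1
grasp_force: 0.0
```

send_rows --series '[[[-14,-45,0],[0,0,0],50],[[-7,-45,0],[0,0,0],50],[[0,0,0],[0,0,0],50],[[0,0,0],[0,0,0],50],[[0,0,0],[0,0,0],50]]'

```text
clock: 21.45
position: [488.8, 374.5, 201.1]
ee_rot: [1.0, -0.031, -0.0, 0.001]
contact_force: [0.2, -0.9, -0.3]
gripper_width: 50.1
grasp_force: 0.0
```

Run:
```python
from m import *
im,c=shot("wrist","b2.png")
for z,t in ((80,"tab"),(34,"bar")):
    f=mk(500,380,120,340); H=cv2.cvtColor(ortho(im,c,z,500,380,120,340,S),cv2.COLOR_BGR2HSV)
    q=(H[...,0]<13)&(H[...,2]>90)&(H[...,1]>150) if z==80 else (H[...,1]>100)&(H[...,0]>=13)&(H[...,2]>120)
    for p,a,wh in rects(cv2.medianBlur(q.astype(np.uint8),5),f,800): print(t,p,a,wh)
go(489.6,376.3,42,-.0624)
```

```text
tab [490.419 376.414] -0.06656744 [12.988 39.795]
bar [545.037 372.907] -0.06332975 [ 25.481 188.094]
t 21.5 pos [488.943 374.134 201.408] yaw -0.063 j6 0.59 w 49.7 gf 0.0
tilt rv [ 0.001  0.001 -0.001] shift after turn [  0.521  -2.203 159.408]
```

send_rows --series '[[[0.5,-2,40],[0,0,0],50],[[0,0,45],[0,0,0],50],[[0,0,40],[0,0,0],50],[[0,0,25],[0,0,0],50],[[0,0,10],[0,0,0],50],[[0,0,0],[0,0,0],50],[[0,0,0],[0,0,0],50],[[0,0,0],[0,0,0],50]]'

```text
clock: 22.3
position: [490.3, 377.8, 44.1]
ee_rot: [1.0, -0.031, 0.001, -0.002]
contact_force: [-0.3, -1.1, -0.1]
gripper_width: 49.8
grasp_force: 0.0
```

send_rows --series '[[[0,0,0],[0,0,0],8],[[0,0,0],[0,0,0],8],[[0,0,0],[0,0,0],8],[[0,0,0],[0,0,0],8],[[0,0,0],[0,0,0],8],[[0,0,0],[0,0,0],8]]'

```text
clock: 22.9
position: [489.4, 377.4, 42.8]
ee_rot: [1.0, -0.031, 0.0, -0.0]
contact_force: [-1.5, -0.4, 6.1]
gripper_width: 13.1
grasp_force: 59.3
```

Run:
```python
from m import *
s=monitor.read_state(); print(s["contact_force"]); go(602.5,0.5,140,-1.637)
```

```text
[-1.499 -0.377  6.087]
t 22.9 pos [489.445 377.396  42.835] yaw -0.061 j6 0.59 w 13.1 gf 59.3
tilt rv [-0.001  0.     1.576] shift after turn [ 368.592 -137.741  -97.165]
```

send_rows --series '[[[0,0,-20],[0,0,0],8],[[0,0,-40],[0,0,0],8],[[0,0,-38],[0,0,0],8],[[0,0,0],[0,0,0.1],8],[[0,0,0],[0,0,0.14],8],[[0,0,0],[0,0,0.14],8],[[0,0,0],[0,0,0.14],8],[[0,0,0],[0,0,0.14],8]]'

```text
clock: 23.7
position: [488.6, 376.4, 138.7]
ee_rot: [0.934, -0.356, -0.001, 0.001]
contact_force: [-0.1, -0.1, -1.2]
gripper_width: 13.4
grasp_force: 58.7
```

send_rows --series '[[[0,0,0],[0,0,0.14],8],[[0,0,0],[0,0,0.14],8],[[0,0,0],[0,0,0.14],8],[[0,0,0],[0,0,0.14],8],[[0,0,0],[0,0,0.14],8],[[0,0,0],[0,0,0.14],8],[[0,0,0],[0,0,0.076],8],[[0,0,0],[0,0,0],8]]'

```text
clock: 24.5
position: [488.7, 376.5, 138.8]
ee_rot: [-0.683, 0.73, 0.0, -0.001]
contact_force: [0.1, -0.6, -1.7]
gripper_width: 13.5
grasp_force: 58.7
```

Run:
```python
from m import *
go(602.5,0.5,135,-1.637)
```

```text
t 24.5 pos [488.671 376.484 138.819] yaw -1.638 j6 -0.99 w 13.5 gf 58.7
tilt rv [ 0.002 -0.002 -0.001] shift after turn [ 367.629 -138.453    3.819]
```

send_rows --series '[[[30,-11,0],[0,0,0],8],[[44,-17,0],[0,0,0],8],[[44,-17,0],[0,0,0],8],[[44,-17,0],[0,0,0],8],[[44,-17,0],[0,0,0],8],[[44,-17,0],[0,0,0],8],[[44,-16,0],[0,0,0],8],[[44,-16,0],[0,0,0],8]]'

```text
clock: 25.3
position: [594.2, 29.2, 139.4]
ee_rot: [-0.684, 0.73, 0.0, -0.0]
contact_force: [1.0, 0.4, -0.5]
gripper_width: 13.5
grasp_force: 58.6
```

send_rows --series '[[[29,-10,0],[0,0,0],8],[[0,0,0],[0,0,0],8],[[0,0,0],[0,0,0],8],[[0,0,0],[0,0,0],8],[[0,0,0],[0,0,0],8]]'

```text
clock: 25.8
position: [602.1, 2.7, 139.9]
ee_rot: [-0.684, 0.73, 0.0, -0.0]
contact_force: [-0.2, 0.3, -1.3]
gripper_width: 13.2
grasp_force: 58.7
```

Run:
```python
from m import *
go(602.5,0.5,97,-1.637)
```

```text
t 25.8 pos [602.064   2.729 139.884] yaw -1.636 j6 -0.34 w 13.2 gf 58.7
tilt rv [0.    0.    0.001] shift after turn [ 2.195 -0.582 42.884]
```

send_rows --series '[[[1.4,-0.5,20],[0,0,0],8],[[0,0,18],[0,0,0],8],[[0,0,8],[0,0,0],8],[[0,0,0],[0,0,0],8],[[0,0,0],[0,0,0],8],[[0,0,0],[0,0,0],8]]'

```text
clock: 26.4
position: [603.5, 0.5, 95.1]
ee_rot: [-0.683, 0.73, -0.001, 0.001]
contact_force: [-0.3, -0.5, -1.6]
gripper_width: 13.0
grasp_force: 58.7
```

Run:
```python
from m import *
im,c=shot("wrist","s1.png"); cv2.imwrite("pics/slot1.png",ortho(im,c,45,600,-60,240,180,3)); 
im,c=shot("top","s1t.png"); cv2.imwrite("pics/slot1t.png",ortho(im,c,45,600,0,340,150,2.35,False))
go(602.5,1.3,50,-1.637)
```

```text
t 26.5 pos [603.285   0.312  94.956] yaw -1.637 j6 -0.34 w 13.2 gf 58.7
tilt rv [-0.002  0.    -0.   ] shift after turn [-0.934  0.849 44.956]
```

View pics/slot1.png

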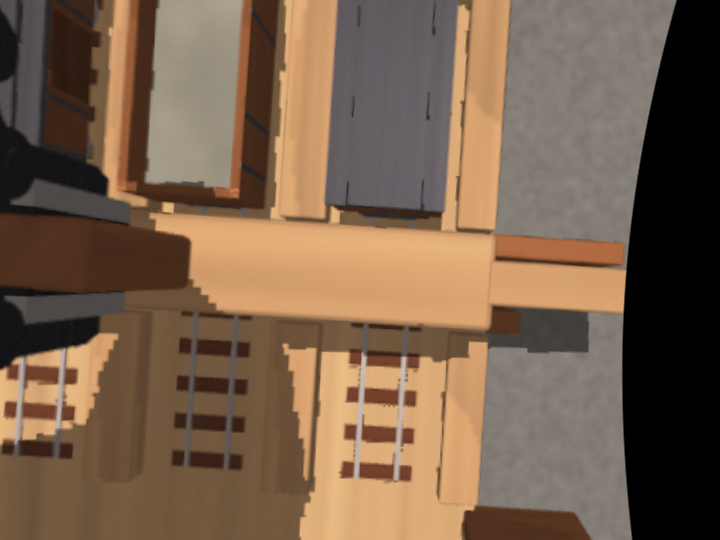

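Run:
```python
from m import *
c=camera_info("wrist"); im=cv2.imread("pics/s1.png"); C=-c["R"].T@c["t"]; print("cam",C)
o=ortho(im,c,40,600,-60,240,180,S); H=cv2.cvtColor(o,cv2.COLOR_BGR2HSV); f=mk(600,-60,240,180)
red=(H[...,1]>140)&(H[...,0]<13)&(H[...,2]>115)
for p,a,wh in rects(cv2.medianBlur(red.astype(np.uint8),5),f,300): print("lug",p,a-np.sign(a)*np.pi/2,wh)
zt=95-42.8+34
o=ortho(im,c,zt,600,-60,240,180,S); H=cv2.cvtColor(o,cv2.COLOR_BGR2HSV)
w=((H[...,0]>=13)&(H[...,1]>90)&(H[...,2]>150))
for u in range(int(S*(60-(-105))),int(S*(60+148)),16)[:16]:
    v=np.where(w[:,u])[0]; 
    if len(v): 
        y=60-(u+.5)/S
        v=v[(v>200)&(v<560)]; d=np.split(v,np.where(np.diff(v)>3)[0]+1); d=max(d,key=len); print("y",y,"x",690-d[0]/S,690-d[-1]/S,"mid",690-(d[0]+d[-1]+1)/2/S)
```

```text
cam [597.167 -83.126 237.778]
lug [ 606.581 -127.614] -0.065267205 [ 7.427 43.978]
lug [657.349 -16.192] 1.5033312 [ 8.531 65.671]
lug [658.383  19.886] 1.5626333 [ 6.508 63.039]
y -105.125 x 601.25 590.0 mid 595.5
y -109.125 x 601.0 589.75 mid 595.25
y -113.125 x 600.75 589.5 mid 595.0
y -117.125 x 600.5 589.25 mid 594.75
y -121.125 x 600.25 589.0 mid 594.5
y -125.125 x 600.0 588.5 mid 594.125
y -129.125 x 599.75 588.25 mid 593.875
y -133.125 x 599.5 588.0 mid 593.625
```

View pics/slot1t.png

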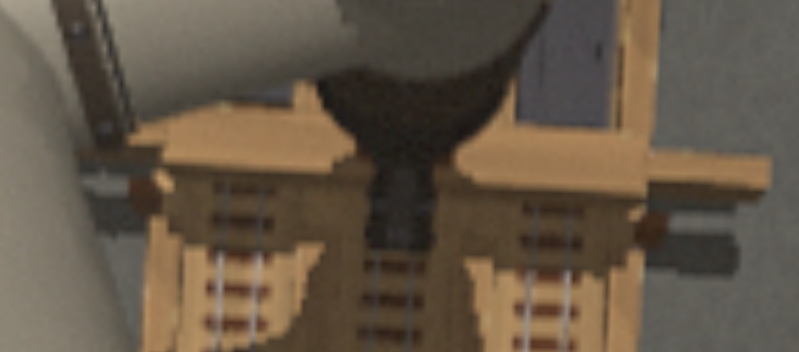

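At the -y end the tongue is 0.4 mm off the slot's centre, the angle matches, and the beam is centred in y. I'm lowering it.

send_rows --series '[[[0,0.5,8],[0,0,0.001],8],[[0,0,8],[0,0,0],8],[[0,0,8],[0,0,0],8],[[0,0,7],[0,0,0],8],[[0,0,0],[0,0,0],8],[[0,0,0],[0,0,0],8]]'

```text
clock: 27.1
position: [602.2, 0.1, 62.6]
ee_rot: [-0.683, 0.731, 0.0, -0.0]
contact_force: [-0.3, -0.2, -1.2]
gripper_width: 13.1
grasp_force: 58.7
```

send_rows --series '[[[0,0,6],[0,0,0],8],[[0,0,4],[0,0,0],8],[[0,0,2.5],[0,0,0],8],[[0,0,0],[0,0,0],8],[[0,0,0],[0,0,0],8]]'

```text
clock: 27.6
position: [602.3, 0.2, 50.5]
ee_rot: [-0.683, 0.731, -0.0, 0.0]
contact_force: [0.3, 0.7, -0.9]
gripper_width: 13.1
grasp_force: 58.7
```

send_rows --series '[[[0,0,1.5],[0,0,0],8],[[0,0,0],[0,0,0],8],[[0,0,0],[0,0,19],8]]'

```text
clock: 27.9
position: [602.8, -0.3, 49.3]
ee_rot: [-0.628, 0.778, -0.001, -0.0]
contact_force: [-0.1, -0.6, -2.8]
gripper_width: 13.6
grasp_force: 147.6
```

I made the same slip of putting the width in the turn entry. I'm undoing that turn before releasing.

send_rows --series '[[[0,0,0],[0,0,-0.15],8],[[0,0,0],[0,0,0],8],[[0,0,0],[0,0,0],8]]'

```text
clock: 28.2
position: [602.1, 0.2, 49.0]
ee_rot: [-0.682, 0.732, 0.0, -0.0]
contact_force: [-0.0, 0.1, -2.2]
gripper_width: 13.4
grasp_force: 59.3
```

Run:
```python
from m import *
s=monitor.read_state(); print(s["contact_force"],s["wrist_torque"]); go(602.5,0.5,49,-1.637)
```

```text
[-0.033  0.133 -2.221] [ 0.079  0.043 -0.048]
t 28.2 pos [602.111   0.17   48.996] yaw -1.642 j6 -0.34 w 13.4 gf 59.3
tilt rv [ 0.     0.    -0.005] shift after turn [-0.355 -0.366 -0.004]
```

send_rows --series '[[[0,0,1],[0,0,0],8],[[0,0,0],[0,0,0],8],[[0,0,0],[0,0,0],8]]'

```text
clock: 28.5
position: [602.3, 0.2, 48.8]
ee_rot: [-0.682, 0.731, -0.0, 0.0]
contact_force: [-2.7, 0.7, 5.1]
gripper_width: 13.3
grasp_force: 60.0
```

send_rows --series '[[[0,0,0],[0,0,0],20],[[0,0,0],[0,0,0],20],[[0,0,0],[0,0,0],20],[[0,0,-20],[0,0,0],20],[[0,0,-45],[0,0,0],20],[[0,0,-48],[0,0,0],30],[[0,0,-48],[0,0,0],40],[[0,0,-48],[0,0,0],50]]'

```text
clock: 29.3
position: [601.9, 0.1, 258.8]
ee_rot: [-0.683, 0.731, -0.0, 0.0]
contact_force: [1.9, 0.4, 0.5]
gripper_width: 49.6
grasp_force: 0.0
```

send_rows --series '[[[0,0,0],[0,0,0],85],[[0,0,0],[0,0,0],85],[[0,0,0],[0,0,0],85]]'

```text
clock: 29.6
position: [601.4, 0.1, 255.4]
ee_rot: [-0.683, 0.731, 0.001, -0.001]
contact_force: [0.2, -0.5, -0.7]
gripper_width: 84.9
grasp_force: 0.0
```

Run:
```python
from m import *
im,c=shot("wrist","s2.png"); cv2.imwrite("pics/slot2.png",ortho(im,c,40,600,0,330,240,2.4)); go(410,260,200,-1.65)
```

```text
t 29.65 pos [601.389   0.052 255.025] yaw -1.639 j6 -0.34 w 85.2 gf 0.0
tilt rv [ 0.003 -0.001  0.011] shift after turn [-243.99   211.356   55.025]
```

View pics/slot2.png

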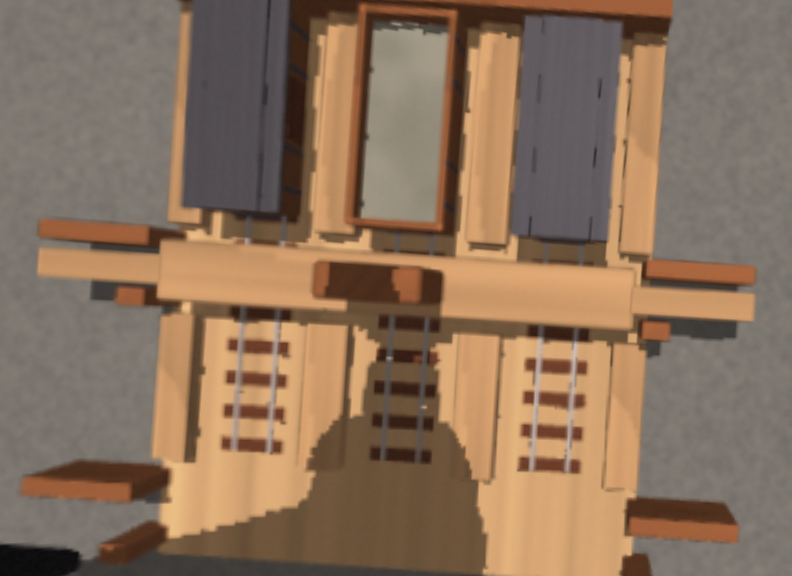

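The bar is seated in the inner slots at both ends. Next is the clamp.

send_rows --series '[[[-34,28,0],[0,0,0.011],85],[[-34,28,0],[0,0,0],85],[[-34,28,0],[0,0,0],85],[[-34,28,0],[0,0,0],85],[[-34,28,0],[0,0,0],85],[[-34,28,10],[0,0,0],85],[[-34,28,10],[0,0,0],85],[[-34,28,10],[0,0,0],85]]'

```text
clock: 30.45
position: [398.3, 289.4, 225.3]
ee_rot: [-0.679, 0.734, -0.0, -0.001]
contact_force: [0.4, 0.1, -0.2]
gripper_width: 85.3
grasp_force: 0.0
```

send_rows --series '[[[0,0,0],[0,0,0],85],[[0,0,0],[0,0,0],85],[[0,0,0],[0,0,0],85]]'

```text
clock: 30.75
position: [400.2, 288.1, 226.4]
ee_rot: [-0.678, 0.735, -0.0, -0.001]
contact_force: [0.5, -0.1, 0.8]
gripper_width: 85.1
grasp_force: 0.0
```

Run:
```python
from m import *
im,c=shot("wrist","c1.png"); o=ortho(im,c,28,400,250,220,130,S); cv2.imwrite("pics/clamp1.png",cv2.resize(o,None,fx=.9,fy=.9)); f=mk(400,250,220,130)
g=cv2.cvtColor(o,cv2.COLOR_BGR2HSV)
for p,a,wh in rects(cv2.medianBlur(((g[...,2]>130)&(g[...,1]<60)).astype(np.uint8),5),f,300): print("bright",p,wh)
m=cv2.medianBlur((g[...,2]<45).astype(np.uint8),5)
# upper/lower edges of dark along columns of y
for y in range(250,330,8):
    u=int((360-y)*S); v=np.where(m[:,u])[0]; 
    if len(v):
        d=np.split(v,np.where(np.diff(v)>4)[0]+1); print(y,[(round(465-k[0]/S,1),round(465-k[-1]/S,1)) for k in d if len(k)>8])
go(yaw=-1.65)
```

```text
bright [389.5 235.5] [17.75 18.75]
250 [(np.float64(415.8), np.float64(411.8)), (np.float64(381.2), np.float64(379.0)), (np.float64(376.8), np.float64(370.2)), (np.float64(368.0), np.float64(359.5))]
258 [(np.float64(421.0), np.float64(416.8)), (np.float64(382.2), np.float64(380.2)), (np.float64(377.8), np.float64(373.5))]
266 [(np.float64(426.0), np.float64(421.8)), (np.float64(383.5), np.float64(381.0)), (np.float64(379.2), np.float64(374.8))]
274 [(np.float64(431.0), np.float64(426.8)), (np.float64(385.5), np.float64(382.2)), (np.float64(380.2), np.float64(375.8))]
282 [(np.float64(436.5), np.float64(431.8)), (np.float64(386.5), np.float64(377.0))]
290 [(np.float64(441.8), np.float64(436.5)), (np.float64(387.8), np.float64(378.2))]
298 [(np.float64(447.5), np.float64(442.5)), (np.float64(387.8), np.float64(379.2))]
306 [(np.float64(389.0), np.float64(380.5))]
314 [(np.float64(390.0), np.float64(381.8))]
322 [(np.float64(390.2), np.float64(383.0))]
t 30.8 pos [400.444 287.941 226.601] yaw -1.651 j6 -1.03 w 84.9 gf 0.0
tilt rv [ 0.    -0.001 -0.001] shift after turn [0. 0. 0.]
```

View pics/clamp1.png

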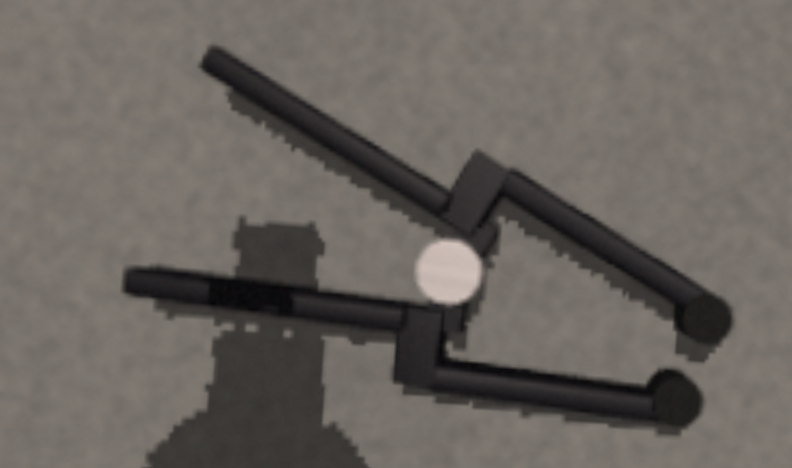

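The hinge is at (389.5,235.5) and the fixed handle lies along heading -1.705. I'll grip the handles at clamp x = -45, with the pads centred between the two handles.

send_rows --series '[[[0,0,0],[0,0,0.055],85],[[8,-6,30],[0,0,0],85],[[0,0,45],[0,0,0],85],[[0,0,45],[0,0,0],85],[[0,0,45],[0,0,0],85],[[0,0,25],[0,0,0],85],[[0,0,0],[0,0,0],85],[[0,0,0],[0,0,0],85]]'

```text
clock: 31.6
position: [405.9, 279.7, 37.4]
ee_rot: [-0.658, 0.753, -0.0, 0.0]
contact_force: [-0.6, 0.5, 1.3]
gripper_width: 85.2
grasp_force: 0.0
```

Run:
```python
from m import *
go(405.4,278.8,4,-1.705)
```

```text
t 31.6 pos [405.913 279.704  37.43 ] yaw -1.706 j6 -1.07 w 85.2 gf 0.0
tilt rv [-0.001  0.    -0.001] shift after turn [ 0.965  0.388 33.43 ]
```

send_rows --series '[[[1,0,18],[0,0,0],85],[[0,0,11],[0,0,0],85],[[0,0,4],[0,0,0],85],[[0,0,0],[0,0,0],85],[[0,0,0],[0,0,0],85]]'

```text
clock: 32.1
position: [405.2, 279.5, 4.8]
ee_rot: [-0.658, 0.753, 0.0, 0.001]
contact_force: [0.1, -0.7, 0.2]
gripper_width: 84.7
grasp_force: 0.0
```

send_rows --series '[[[0,0,0],[0,0,0],60],[[0,0,0],[0,0,0],50],[[0,0,0],[0,0,0],42],[[0,0,0],[0,0,0],34],[[0,0,0],[0,0,0],34],[[0,0,0],[0,0,0],34],[[0,0,0],[0,0,0],34],[[0,0,0],[0,0,0],34]]'

```text
clock: 32.9
position: [405.1, 280.3, 6.5]
ee_rot: [-0.658, 0.753, 0.0, 0.002]
contact_force: [-5.7, -0.0, 17.4]
gripper_width: 37.2
grasp_force: 56.5
```

Squeezed to its stop at 37 mm. I'll lift it and measure how it sits in the grip.

send_rows --series '[[[0,0,-8],[0,0,0],34],[[0,0,-20],[0,0,0],34],[[0,0,-20],[0,0,0],34],[[0,0,0],[0,0,0],34],[[0,0,0],[0,0,0],34]]'

```text
clock: 33.4
position: [404.6, 278.9, 52.0]
ee_rot: [-0.658, 0.753, 0.0, 0.0]
contact_force: [-0.2, 0.0, -2.6]
gripper_width: 37.0
grasp_force: 58.0
```

Run:
```python
from m import *
s=monitor.read_state(); im,c=shot("wrist","c2.png"); p=s["position"]; z=p[2]-5+28
o=ortho(im,c,z,380,230,200,150,S); cv2.imwrite("pics/clamp2.png",o); f=mk(380,230,200,150)
R=Ro.from_quat(s["ee_rot"]).as_matrix(); g=cv2.cvtColor(o,cv2.COLOR_BGR2HSV); go(616.7,300,50,-1.637)
for q,a,wh in rects(cv2.medianBlur(((g[...,2]>130)&(g[...,1]<60)).astype(np.uint8),5),f,500): print("pin in tool",(R.T@np.r_[q-p[:2],0])[:2],wh)
```

```text
t 33.45 pos [404.229 278.449  51.405] yaw -1.705 j6 -1.07 w 36.8 gf 58.0
tilt rv [ 0.001 -0.001 -0.068] shift after turn [ -35.559 -210.579    1.405]
pin in tool [-12.412  69.675] [17.218 86.364]
pin in tool [50.132  3.235] [18. 20.]
pin in tool [80.763 35.132] [ 97.994 108.628]
pin in tool [-10.067   1.332] [47.657 71.582]
pin in tool [ 62.621 -35.918] [ 46.25 139.75]
```

View pics/clamp2.png

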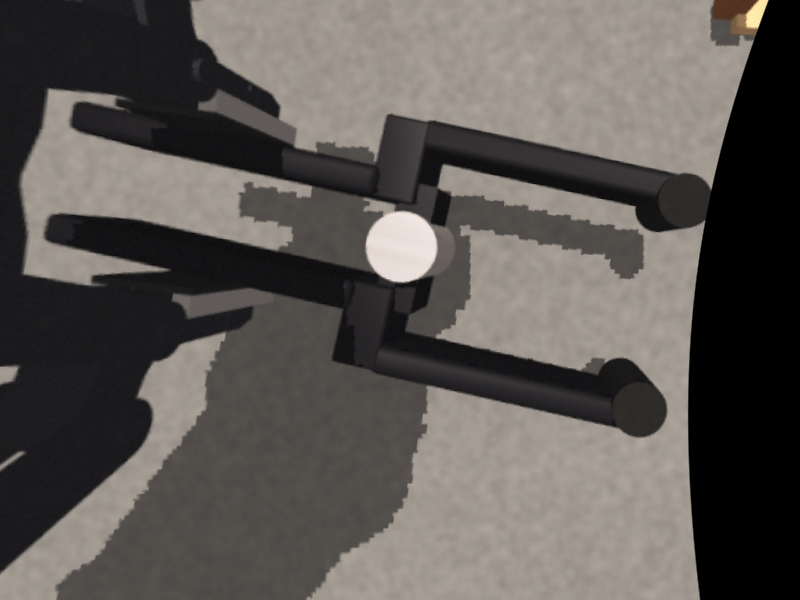

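The jaw tips sit at (683,202) and (638,409), so the clamp heads -1.787, about 0.08 off the tool axis. The mouth lies 117 mm ahead of the TCP. I'll allow for both.

send_rows --series '[[[0,0,0],[0,0,-0.075],34],[[0,0,0],[0,0,-0.075],34],[[0,0,0],[0,0,0],34]]'

```text
clock: 33.75
position: [404.2, 278.3, 50.8]
ee_rot: [0.713, -0.702, 0.0, 0.001]
contact_force: [-0.2, -1.1, -1.5]
gripper_width: 37.0
grasp_force: 57.9
```

Run:
```python
from m import *
go(628,293.5,50,-1.555)
```

```text
t 33.75 pos [404.174 278.274  50.787] yaw -1.555 j6 -0.92 w 37.0 gf 57.9
tilt rv [ 0.002 -0.002 -0.   ] shift after turn [ -11.689 -224.038    0.787]
```

send_rows --series '[[[-12,-30,-10],[0,0,0],34],[[0,-39,0],[0,0,0],34],[[0,-39,0],[0,0,0],34],[[0,-39,0],[0,0,0],34],[[0,-39,0],[0,0,0],34],[[0,-38,0],[0,0,0],34],[[0,0,0],[0,0,0],34],[[0,0,0],[0,0,0],34]]'

```text
clock: 34.55
position: [628.0, 293.6, 59.7]
ee_rot: [0.712, -0.702, -0.001, 0.002]
contact_force: [-0.0, 0.3, -1.6]
gripper_width: 36.6
grasp_force: 59.5
```

Run:
```python
from m import *
s=monitor.read_state(); im,c=shot("wrist","c3.png"); p=s["position"]
o=ortho(im,c,p[2]+21,620,170,200,150,S); cv2.imwrite("pics/clamp3.png",o)
o=ortho(im,c,40,620,170,200,150,S); f=mk(620,170,200,150)
H=cv2.cvtColor(o,cv2.COLOR_BGR2HSV)
for q,a,wh in rects(cv2.medianBlur(((H[...,2]>115)&(H[...,1]>140)&(H[...,0]<13)).astype(np.uint8),5),f,300): print("lug",q,a,wh)
w=cv2.medianBlur(((H[...,2]>140)&(H[...,1]>90)&(H[...,0]>=13)).astype(np.uint8),5)
for y in (125,132,140,148):
    v=np.where(w[:,int((270-y)*S)])[0]
    if len(v): print(y,695-v[0]/S,695-v[-1]/S)
go(628,293.5,10.5,-1.555)
```

```text
t 34.6 pos [627.28  293.813  60.195] yaw -1.556 j6 -0.66 w 36.7 gf 59.5
tilt rv [ 0.003 -0.002 -0.001] shift after turn [ 0.324 -0.715 49.695]
```

View pics/clamp3.png

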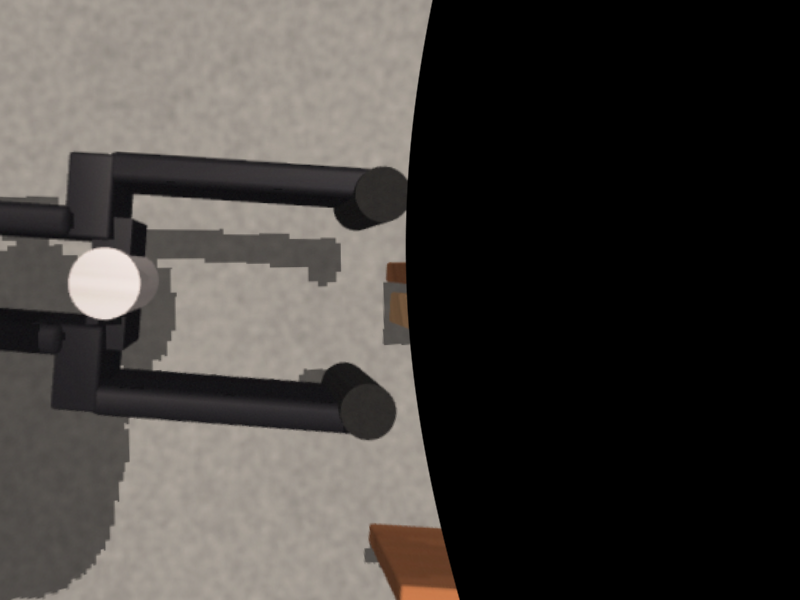

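The mouth measures (619.5,176.2), as planned, with heading -1.635. I'm lowering it.

send_rows --series '[[[0,-0.5,20],[0,0,0],34],[[0,0,18],[0,0,0],34],[[0,0,9],[0,0,0],34],[[0,0,2],[0,0,0],34],[[0,0,0],[0,0,0],34],[[0,0,0],[0,0,0],34]]'

```text
clock: 35.2
position: [629.4, 295.1, 14.1]
ee_rot: [0.713, -0.701, 0.0, -0.001]
contact_force: [-0.4, 0.6, -1.4]
gripper_width: 36.9
grasp_force: 59.5
```

Run:
```python
from m import *
s=monitor.read_state(); print(s["contact_force"]); go(625.0,248.6,10.5,-1.555)
```

```text
[-0.387  0.587 -1.355]
t 35.2 pos [629.398 295.055  14.116] yaw -1.554 j6 -0.65 w 36.9 gf 59.5
tilt rv [-0.002  0.001  0.001] shift after turn [46.38   5.131  3.616]
```

send_rows --series '[[[10,1,3],[0,0,0],34],[[12,1,0],[0,0,0],34],[[12,1,0],[0,0,0],34],[[12,1,0],[0,0,0],34],[[0,0,0],[0,0,0],34],[[0,0,0],[0,0,0],34]]'

```text
clock: 35.8
position: [626.1, 247.9, 10.2]
ee_rot: [0.712, -0.702, 0.0, -0.0]
contact_force: [0.0, 0.2, -0.6]
gripper_width: 36.9
grasp_force: 59.5
```

Run:
```python
from m import *
s=monitor.read_state(); print(s["contact_force"]); go(625.0,248.6,10.5,-1.555)
im,c=shot("scene","c4.png"); cv2.imwrite("pics/clamp4.png",cv2.resize(im[180:330,300:480],None,fx=4,fy=4,interpolation=2)[:600,:720])
```

```text
[ 0.049  0.234 -0.599]
t 35.8 pos [626.073 247.915  10.229] yaw -1.556 j6 -0.6 w 36.9 gf 59.5
tilt rv [-0.     0.    -0.001] shift after turn [-0.702  1.062 -0.271]
```

View pics/clamp4.png

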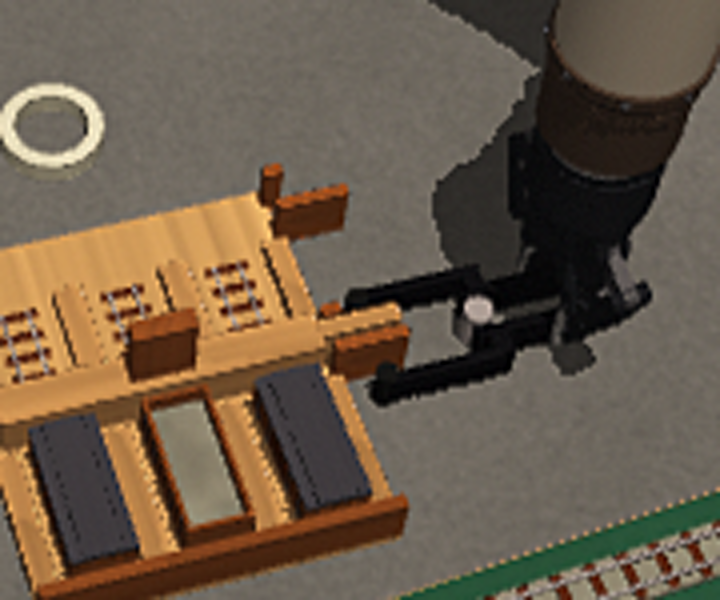

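The jaws straddle the lug and tongue. I'll ease down 3 mm, release gradually and lift.

send_rows --series '[[[0,0,2],[0,0,0],34],[[0,0,1],[0,0,0],34],[[0,0,0],[0,0,0],42],[[0,0,0],[0,0,0],46],[[0,0,0],[0,0,0],50],[[0,0,0],[0,0,0],54],[[0,0,0],[0,0,0],58],[[0,0,0],[0,0,0],62]]'

```text
clock: 36.65
position: [626.2, 248.7, 7.4]
ee_rot: [0.713, -0.701, 0.0, -0.0]
contact_force: [0.1, 0.5, 0.2]
gripper_width: 61.7
grasp_force: 0.0
```

send_rows --series '[[[0,0,0],[0,0,0],75],[[0,0,0],[0,0,0],85],[[0,0,0],[0,0,0],85],[[0,0,0],[0,0,0],85]]'

```text
clock: 37.05
position: [625.8, 248.5, 7.0]
ee_rot: [0.713, -0.701, 0.0, -0.0]
contact_force: [-0.0, -0.3, 0.2]
gripper_width: 85.4
grasp_force: 0.0
```

Run:
```python
from m import *
s=monitor.read_state(); print(s["contact_force"],s["grasp_force"]); go()
im,c=shot("wrist","c5.png"); cv2.imwrite("pics/clamp5.png",ortho(im,c,28,615,230,200,150,4))
```

```text
[-0.046 -0.317  0.172] 0.0
t 37.05 pos [625.822 248.549   7.047] yaw -1.555 j6 -0.6 w 85.4 gf 0.0
tilt rv [-0.  0. -0.] shift after turn [0. 0. 0.]
```

View pics/clamp5.png

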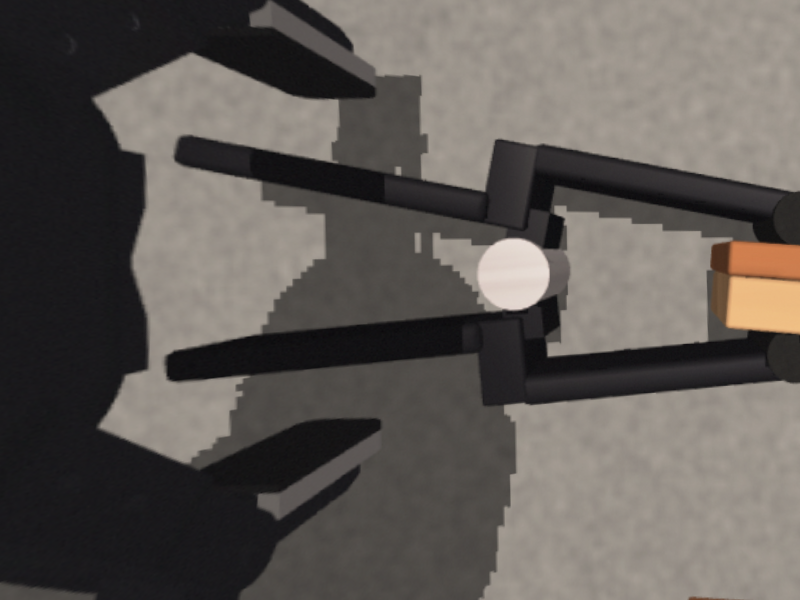

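The clamp pinches the lug and tongue together, with the fingers clear of the handles. I'm lifting away.

send_rows --series '[[[0,0,-15],[0,0,0],85],[[0,0,-30],[0,0,0],85],[[0,0,-45],[0,0,0],85],[[0,0,-45],[0,0,0],85],[[0,0,-45],[0,0,0],85],[[0,0,0],[0,0,0],85],[[0,0,0],[0,0,0],85],[[0,0,0],[0,0,0],85]]'

```text
clock: 37.9
position: [625.0, 248.2, 186.5]
ee_rot: [0.713, -0.702, -0.0, 0.001]
contact_force: [-0.1, -0.0, -0.5]
gripper_width: 85.5
grasp_force: 0.0
```

Run:
```python
from m import *
s=monitor.read_state(); print(s["clock"],s["position"],s["contact_force"])
im,c=shot("wrist","end.png"); f=mk(610,200,260,160); g=cv2.cvtColor(ortho(im,c,28,610,200,260,160,S),cv2.COLOR_BGR2HSV)
for q,a,wh in rects(cv2.medianBlur(((g[...,2]>150)&(g[...,1]<60)).astype(np.uint8),5),f,300):
    if 14<wh[0]<24 and wh[1]<26: print("pin",q,wh)
print(job_done())
```

```text
37.9 [625.033 248.169 186.473] [-0.137 -0.045 -0.526]
pin [621.25  201.625] [17.75 18.  ]
the job is handed in; nothing more can be done
None
```

The job is handed in with no verdict shown: all three wagons are in the back places, the bar is in the inner slots and the clamp pinches the +y lug and tongue; I viewed 17 pictures against the limit of 14, and two typed turn errors (about 0.15 rad each) were undone.

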